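# Shut a handle-less drain valve with locking pliers

## Task

The handle has come off the drain valve in the counter, and the locking pliers lie loosely with their jaws round its bare spindle. Squeeze the plier handles together until they snap over centre and lock on the spindle, no harder than needed, turn the valve clockwise until it is fully shut against its stop without forcing it, then flick the pliers' release lever so that they spring open, and leave them lying loose with the valve still shut. Nothing else on the counter is to be disturbed.

Things in the scene. Friction and masses are not known exactly. Their poses are not given: they have to be found in the camera images.
- pliers: Plain steel locking pliers, loose, flat on the counter, 250 mm long, 0.6 kg. Origin on the counter under the middle of the jaws; +x out of the jaws (handles run to -x), +y from fixed to moving handle, z up. Jaws 8 to 26 mm high, x -16 to +16 mm, fixed jaw's face at y = -5 mm; open, about 18 mm between the faces. They lock only with the spindle between the jaws.
- grip_mid (a point): Point fixed on the pliers at x = -135, y = 0 mm, 12 mm up, with the axes of pliers: where the handles are best squeezed, along y. Fixed handle: outer face at y = -20 mm, x -63 to -197 mm, 0 to 24 mm high. Squeezing here takes about 11 to 18 N, rising to just before centre, then falling as they snap over; 25 N is ample, over 40 N per finger crushes them.
- handle_mid (a point): Outer face of the moving handle, 70 mm behind its hinge pin, 12 mm up (handle 0 to 22 mm high). The pin is at x = -65, y = +10 mm of the pliers. Locked, the handle is parallel to the fixed one, outer face at y = +20 mm, end at x = -185 mm (40 mm over both handles); open it is swung 0.225 rad outward: about 56 mm over both at this point, 67 mm at its end.
- handle (a joint): Angle of the moving handle, rad: 0 sprung fully open (start), 0.18 over centre, 0.225 locked against its own stop. Left alone, it springs back to 0 from below the centre and stays locked above it.
- lever (a joint): Angle of the release lever against the moving handle, rad: 0 at rest (sprung), up to 0.2 pressed.
- lever_tail (a point): Middle of the release lever's tail: a dark upright paddle 40 mm long (along the handle), 6 mm thick, 3 to 25 mm high, standing out behind the handle ends. Site 15 mm up; pliers locked: at x = -218, y = +5 mm of the pliers. Pushed towards +y with 2 to 5 N it gives 5 to 15 mm and throws the handles open (that also bears on the valve towards shut); pushing on drags the loose pliers.
- spindle (a joint): Angle of the valve, rad, growing clockwise as seen from above: starts between 0 and 0.08 (open); its hard stop, fully shut, is at 0.85. It turns against a friction of about 0.3 N m (some 2 to 3 N at the handles).
- spindle_top (a point): Top of the bare brass spindle, on its axis, 34 mm above the counter: an upright flat tang 26 mm long, 10 mm thick, its flats between the jaws. The pliers swing about this axis. The held tool lags, so the spindle may turn 0.1 to 0.2 rad less than the hand. Jaws locked: about 30 N on the spindle; pushing on at the stop by over about 4 N at grip_mid wrings it.
- valve: Steel flange, 62 mm across, 3 mm thick, fixed on the counter, that carries the spindle; origin under its centre.
- old_handle: Broken-off valve handle, a grey flat bar 75 mm long, lying beyond the jaws; leave alone. Origin under it.
- shaker: White shaker, 42 mm across, 70 mm tall; leave alone. Origin under its centre.
- mustard: Yellow sauce bottle, 64 mm across, 150 mm tall; leave alone. Origin under its centre.
- bowl: Steel bowl, 200 mm across, 75 mm tall; leave alone. Origin under its centre.
- pot: White dip pot, 70 mm across, 45 mm tall; leave alone. Origin under its centre.
- spatula: Spatula 240 mm long, lying; leave alone. Origin under its middle.
- spice: Amber spice jar, 48 mm across, 80 mm tall; leave alone. Origin under its centre.
Not all that is in view belongs to the job. Leave any pink or red look-alike of the valve alone.

How it is judged:
By the outcome, as a careful person would: the job done as asked, in the order asked, and still so for the second after the job is handed in, with the robot touching nothing.
It also fails if it takes over 69 s, if anything falls off the work surface, if the arm or the gripper's body presses on something with over 40 N, if the wrist force passes 120 N, or if a joint passes its speed limit or range.

## Robot

A 6-joint arm with a two-finger parallel gripper is mounted at the origin on the work surface. World frame = base frame: x ahead of the robot, y to its left, z up, the work surface at z = 0. Lengths are in m, angles in rad, forces in N, time in s.
With the tool pointing down it reaches from about 0.4 to 0.825 m from the base axis. Payload 7 kg.
Tool frame: the origin (TCP) lies at the very end of the fingers, on their centre line; the grasp point (between the pads) lies 19 mm behind it; z points along the fingers, y is the direction in which the jaws open and shut (so a half turn about z gives the same grasp; the last joint's range is limited). The gripper opens to 88 mm and grips with 3 to 60 N. Pads are 19 mm wide; open, the fingers measure 130 mm over their backs; the gripper's body (78 mm by 193 mm) begins 47 mm behind the grasp point.
Start: joints at [1.502, 0.359, 0.012, 0, -1.224, -0.288], TCP at [0.236, 0.632, 0.227] pointing down, gripper open.
Joint ranges: [-3.07, 3.07], [-1.43, 2.12], [-1.02, 1.25], [-3.03, 1.67], [-3.05, -0], [-3.03, 3.03]. Speed limits (rad/s): [2.39, 2.39, 3.01, 3.14, 3.14, 3.14].

## Interface

Orientations are given as [roll, pitch, yaw] about the fixed x, y, z axes, in that order (R = Rz(yaw) Ry(pitch) Rx(roll)).
In Python, from station import arm gives the robot as it stands.
- The arm moves only by the shell command python3 -m inch 'ROWS' [FORCE]. ROWS is text: rows parted by semicolons, each of 7 numbers parted by spaces: the closure, from 0 (fully open) to 1 (shut), then the shift along the tool's x, y, z each as a share of 300 mm, from -1 to 1, then the turn, a rotation vector about the tool's x, y, z each as a share of 60 degrees, from -1 to 1. In form: grip tx ty tz rx ry rz; .... A call has 1 to 12 rows; each row is the pose to reach, as a shift and turn from the pose commanded when the call began, along the tool's axes at that moment; what a row does not reach only later rows make up. A row lasts 1/10 s, in which the tool goes at most 50 mm and 8.59 degrees, less where a joint would pass 70% of its speed; a pose out of reach is approached as far as the arm can. A call with a number of a shift or a turn outside -1 to 1 is refused whole. A call with a gripper value outside its range is refused whole. The fingers move at their own pace and stop on an object; FORCE is the grip in N (left out, the last holds). Time passes only in rows, so rows that repeat a pose let the fingers close. It gives the time, the measured TCP pose, the force and the opening at its end, in the units of the state.
- arm.get_state(): the state, without advancing time (a new reading comes with each control period).
- arm.grab_frame(name): name is "scene" or "top" or "wrist"; returns a dict with "img" (480x640x3 uint8, red, green, blue), "range_z" (480x640 float32, m along the optical axis (not along the pixel's ray), 0 where there is no reading), "fx", "fy", "cx", "cy" (pixels), "extrinsics" (4x4, takes a point from world to camera coordinates); the wrist camera has in their place "tool_from_camera" (4x4, takes a point from camera to tool coordinates, whose origin is the TCP and whose axes are the flange's). Camera axes: x right, y up, looking along -z (the intrinsics and any distortion apply to the point x, -y, -z); pixel columns grow to the right and rows downward; lengths in m; the calibration is good to about 2 mm. A picture is of the moment at which its call begins: read the wrist's pose just before it.
- arm.job_done(): hands the job in, once; it reports no verdict.
The state is a dict: "t": time; "q": joint angles; "qd": joint speeds; "joint_efforts": joint torques, N m; "eef_pos": TCP position; "ee_rot": TCP orientation; "force": force on the tool from outside, world axes, zero at the start; "moment": the same for the moment, N m; "width": finger opening in m.
Only numpy, scipy, OpenCV 4.12 (cv2) and the standard library are available. Lean on these libraries where they do the work, as an engineer would, in place of code of your own. Each camera call takes 0.05 s, during which the arm holds its last target.

## Working session

There is one attempt and no reset: what is moved stays moved. The work goes in short steps, Python scripts to look and compute and a shell command to move; the robot and the scene stay as the last step left them, time stands still between calls to the robot, and variables do not carry over. Pictures are saved under pics/ and viewed, and the job is handed in when it is done.

```bash
ls; mkdir -p pics
python3 - <<'E'
from station import arm
import cv2
s=arm.get_state(); print(s)
for n in ("scene","top"):
    f=arm.grab_frame(n); cv2.imwrite(f"pics/{n}0.png",f["img"][:,:,::-1]); print(n,f["fx"],f["fy"],f["cx"],f["cy"],f["extrinsics"],f.keys())
E
```

```text
pics
{'t': 0.0, 'q': array([ 1.50210257e+00,  3.59367764e-01,  1.10674144e-02, -3.43943832e-04,
       -1.22410213e+00, -2.88095422e-01]), 'qd': array([0.00066562, 0.00187607, 0.00059659, 0.0002405 , 0.00020428,
       0.00025241]), 'joint_efforts': array([ 3.24154826e-04, -5.82714415e+01,  2.93053883e+01,  6.99757263e+00,
        7.02723657e-03, -1.67411736e-04]), 'eef_pos': array([0.23561531, 0.63202326, 0.2256399 ]), 'ee_rot': array([ 3.13996082e+00, -1.46388127e-04, -3.56906187e-01]), 'force': array([-0.61696192,  0.59808048,  0.31679625]), 'moment': array([-0.04071149, -0.00728202,  0.02280205]), 'width': 0.08754995041883436}
scene 518.5170648536155 518.5170648536155 312.4054813828851 237.89584559723116 [[ 0.71620784  0.6977762   0.01243802 -0.37515343]
 [-0.39251954  0.38802365  0.83388612  0.14984634]
 [ 0.57703964 -0.60211794  0.55179637 -1.419527  ]
 [ 0.          0.          0.          1.        ]] dict_keys(['img', 'range_z', 'fx', 'fy', 'cx', 'cy', 'extrinsics'])
top 467.6042580265597 467.6042580265597 319.0489594175868 236.20754158126553 [[ 0.02094714 -0.99977599 -0.00302944 -0.006692  ]
 [ 0.99088765  0.02035747  0.13314371 -0.53079213]
 [-0.13305221 -0.00579082  0.99109211 -1.15702329]
 [ 0.          0.          0.          1.        ]] dict_keys(['img', 'range_z', 'fx', 'fy', 'cx', 'cy', 'extrinsics'])
```

View pics/scene0.png

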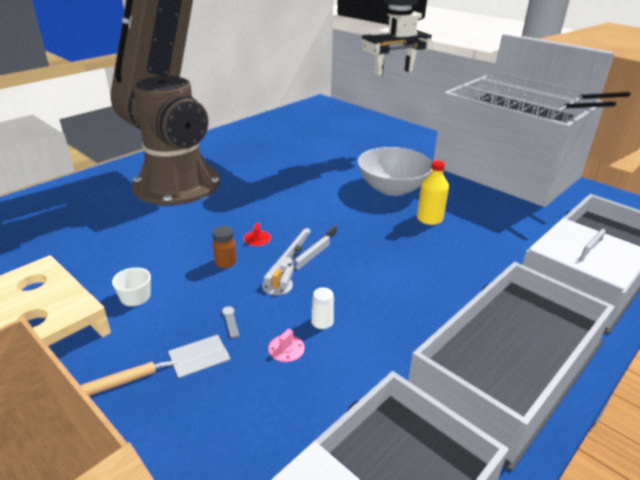

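View pics/top0.png

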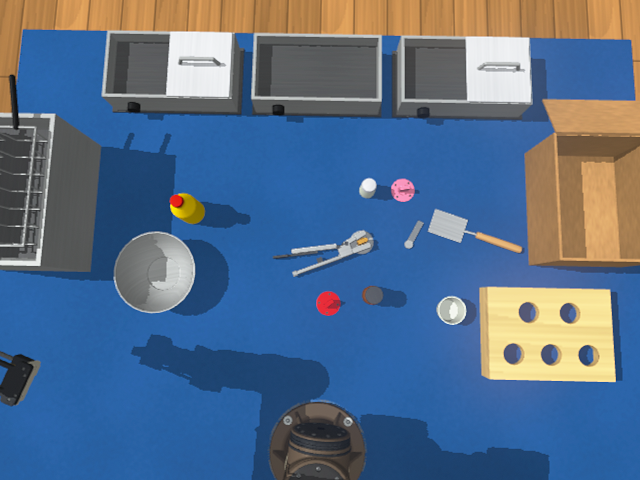

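The top view shows the pliers' jaws at about (360,243) with a steel flange. Handles run left, and the dark lever tail is at (280,257). The valve candidates are steel (360,243), red (328,303) and pink (403,190). The steel one between the jaws fits the description, so I'll confirm it in an enlarged crop.

```bash
cat > h.py <<'E'
import numpy as np, cv2
from station import arm
def w2p(f,P):
    P=np.atleast_2d(P); E=f["extrinsics"]; c=P@E[:3,:3].T+E[:3,3]
    return np.c_[f["cx"]+f["fx"]*c[:,0]/-c[:,2], f["cy"]+f["fy"]*-c[:,1]/-c[:,2]]
def p2w(f,uv,z):
    uv=np.atleast_2d(uv); E=f["extrinsics"]; R=E[:3,:3]; o=-R.T@E[:3,3]
    d=np.c_[(uv[:,0]-f["cx"])/f["fx"],-(uv[:,1]-f["cy"])/f["fy"],-np.ones(len(uv))]@R
    return o+d*((z-o[2])/d[:,2])[:,None]
def cloud(f):
    v,u=np.mgrid[:480,:640]; Z=f["range_z"]; E=f["extrinsics"]
    c=np.stack([(u-f["cx"])/f["fx"]*Z,-(v-f["cy"])/f["fy"]*Z,-Z],-1)
    return (c-E[:3,3])@E[:3,:3]
E
python3 - <<'E'
from h import *
import pickle
f=arm.grab_frame("top"); pickle.dump(f,open("top0.pkl","wb"))
c=f["img"][215:290,260:390,::-1]; cv2.imwrite("pics/topc.png",cv2.resize(c,None,fx=6,fy=6,interpolation=cv2.INTER_CUBIC))
f=arm.grab_frame("scene"); pickle.dump(f,open("scene0.pkl","wb"))
c=f["img"][215:315,240:360,::-1]; cv2.imwrite("pics/scc.png",cv2.resize(c,None,fx=5,fy=5,interpolation=cv2.INTER_CUBIC))
E
```

```text
(no output)
```

View pics/topc.png

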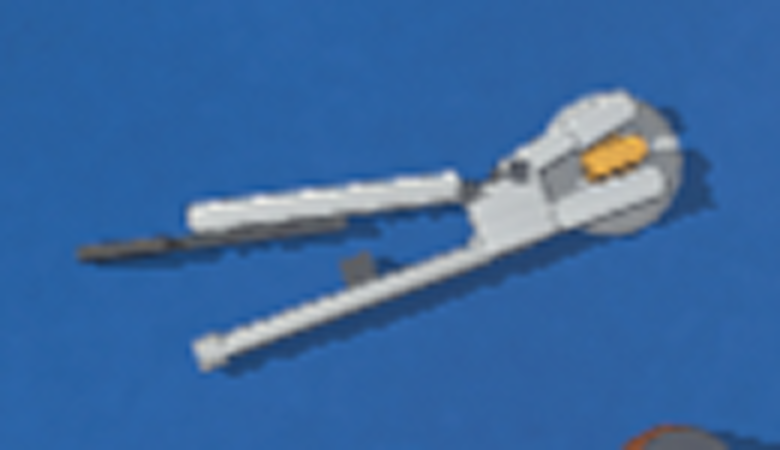

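View pics/scc.png

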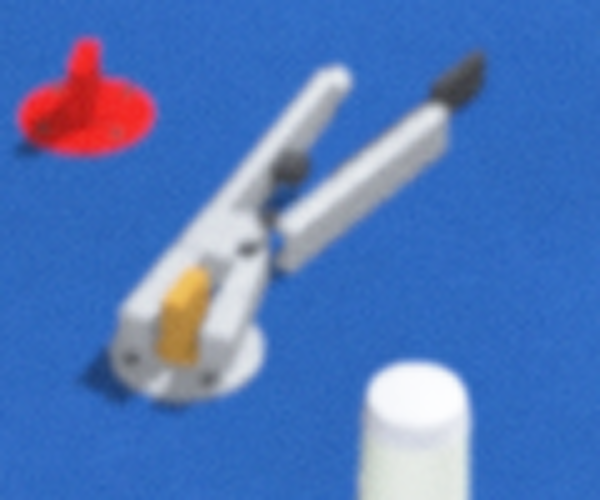

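```bash
cat > ov.py <<'E'
from h import *
import pickle
def draw(f,img,off,s,x,y,a,th):
    c,sn=np.cos(a),np.sin(a); R=np.array([[c,-sn],[sn,c]])
    def P(pl,z):
        pl=np.array(pl,float)/1000
        w=np.c_[pl@R.T+[x,y],np.full(len(pl),z)]
        return ((w2p(f,w)-off+.5)*s-.5).round().astype(int)
    cv2.polylines(img,[P([[-197,-20],[-63,-20]],.024)],False,(0,0,255),1)   # fixed outer, top
    cv2.polylines(img,[P([[-16,-5],[16,-5]],.026)],False,(0,255,0),1)
    cv2.circle(img,tuple(P([[-65,10]],.024)[0]),4,(255,0,255),1)
    # moving handle outer face: locked y=20 line from x=-65..-185, rotated about pin by (0.225-th) outward
    b=-(0.225-th); Rb=np.array([[np.cos(b),-np.sin(b)],[np.sin(b),np.cos(b)]])
    m=(np.array([[-65,20],[-185,20]])-[-65,10])@Rb.T+[-65,10]
    cv2.polylines(img,[P(m,.022)],False,(0,255,255),1)
    t=(np.array([[-218,5]])-[-65,10])@Rb.T+[-65,10]
    cv2.circle(img,tuple(P(t,.025)[0]),4,(255,255,0),1)
    hm=(np.array([[-135,20]])-[-65,10])@Rb.T+[-65,10]
    cv2.circle(img,tuple(P(hm,.022)[0]),4,(0,255,255),1)
E
python3 - <<'E'
from ov import *
f=pickle.load(open("top0.pkl","rb")); g=pickle.load(open("scene0.pkl","rb"))
o=np.array([260,215])
px=lambda q:(np.array(q)+.5)/6-.5+o
print("spindle top",p2w(f,px([[615,157]]),.034))
q=p2w(f,px([[215,348],[470,250]]),.024); d=q[1]-q[0]; print(q, np.arctan2(d[1],d[0]))
print("scene sp", p2w(g,np.array([[193,270]])/5+[240,215],.034))
sp=p2w(f,px([[615,157]]),.034)[0]; a=np.arctan2(d[1],d[0])
for da in (0,):
  img=cv2.imread("pics/topc.png"); draw(f,img,o,6,sp[0],sp[1],a,0); cv2.imwrite("pics/ov1.png",img)
  img=cv2.imread("pics/scc.png"); draw(g,img,np.array([240,215]),5,sp[0],sp[1],a,0); cv2.imwrite("pics/ov1s.png",img)
for n,(u,v) in dict(shaker=(368,186),mustard=(187,208),red=(328,303),spice=(373,296),bowl=(155,272)).items(): print(n,p2w(f,[[u,v]],0.05))
E
```

```text
spindle top [[ 0.52158742 -0.10560498  0.034     ]]
[[ 0.43759474  0.06264932  0.024     ]
 [ 0.48159284 -0.04498759  0.024     ]] -1.1827576225123921
scene sp [[ 0.52017591 -0.09440431  0.034     ]]
shaker [[ 0.66083921 -0.11809527  0.05      ]]
mustard [[0.59429773 0.34131293 0.05      ]]
red [[ 0.36280797 -0.0213697   0.05      ]]
spice [[ 0.38229648 -0.13242241  0.05      ]]
bowl [[0.4303391  0.41171888 0.05      ]]
```

View pics/ov1.png

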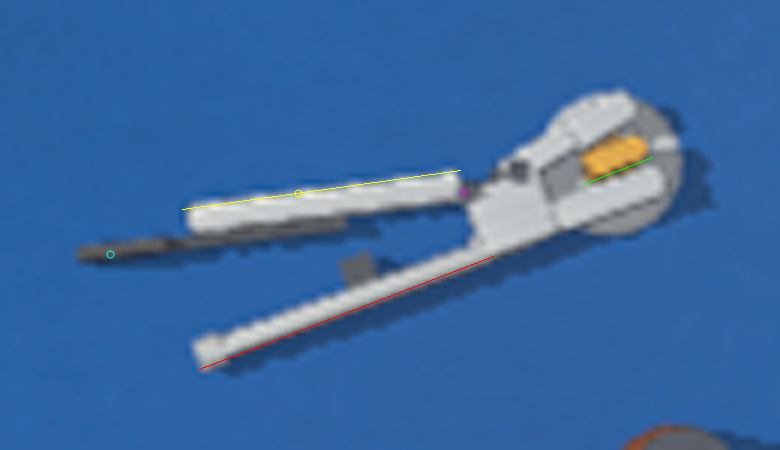

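View pics/ov1s.png

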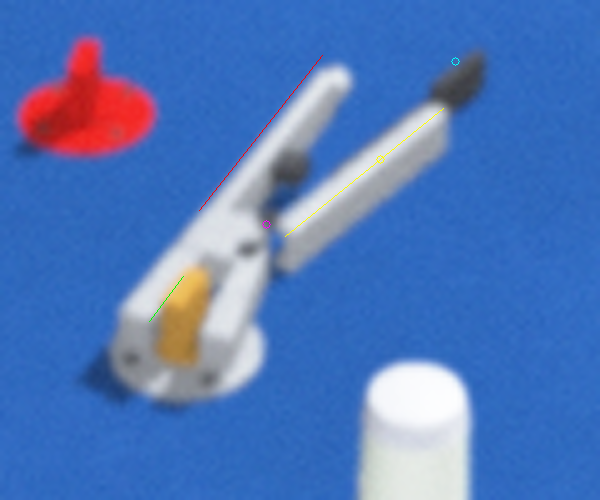

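Run:
```python
from ov import *
f=pickle.load(open("top0.pkl","rb")); g=pickle.load(open("scene0.pkl","rb"))
for n,k in (("top",f),("scene",g)):
    C=cloud(k); im=k["img"].astype(int); hsv=cv2.cvtColor(k["img"],cv2.COLOR_RGB2HSV)
    tab=(hsv[...,0]>100)&(hsv[...,0]<120)&(hsv[...,1]>150)&(k["range_z"]>0)
    near=tab&(np.hypot(C[...,0]-.52,C[...,1])<.3)
    P=C[near]; A=np.c_[P[:,:2],np.ones(len(P))]; print(n,"table z",np.linalg.lstsq(A,P[:,2],rcond=None)[0],np.median(P[:,2]))
    for nm,h0,h1,s0 in (("mustard",22,34,200),("red",0,5,200)):
        m=(hsv[...,0]>=h0)&(hsv[...,0]<=h1)&(hsv[...,1]>s0)&(k["range_z"]>0)&(C[...,0]>.2)&(C[...,0]<.7)
        Q=C[m]; print(n,nm,len(Q),np.median(Q,0),Q.min(0),Q.max(0))
    m=(hsv[...,0]>=10)&(hsv[...,0]<=25)&(hsv[...,1]>120)&(np.hypot(C[...,0]-.52,C[...,1]+.1)<.04)
    v,u=np.nonzero(m); Q=C[m]; print(n,"brass",len(Q),u.mean(),v.mean(),np.median(Q,0), Q[Q[:,2]>.028].mean(0))
```

```text
top table z [ 0.00055983 -0.00058912  0.00036625] 0.0006478329509389097
top mustard 586 [0.58033051 0.32212951 0.09915176] [5.60018003e-01 3.05128070e-01 1.49685598e-04] [0.64009435 0.39809514 0.14796777]
top red 112 [0.59141706 0.33765249 0.15043223] [0.5793415  0.32412581 0.14525071] [0.60603203 0.35085768 0.15511506]
top brass 49 361.7755102040816 240.51020408163265 [ 0.52326538 -0.10514468  0.03393673] [ 0.5215716  -0.10631656  0.03525256]
scene table z [7.76397187e-04 9.35850933e-04 1.79516181e-05] 0.0004169083987590282
scene mustard 536 [0.60081071 0.31590755 0.05896083] [0.5774299  0.30631022 0.00689949] [0.62708517 0.34574733 0.13121171]
scene red 271 [ 0.37408728 -0.02053654  0.00647578] [ 3.41173779e-01 -4.72848888e-02 -2.61989245e-04] [0.60836232 0.34780774 0.15327383]
scene brass 111 276.2072072072072 278.1621621621622 [ 0.52862992 -0.11031893  0.02443407] [ 0.52723255 -0.10624861  0.03289162]
```

```bash
cat >> h.py <<'E'
from scipy.spatial.transform import Rotation as Ro
def plan(pos,yaw,R0=None,p0=None):
    s=arm.get_state(); R0=Ro.from_euler("xyz",s["ee_rot"]) ; p0=s["eef_pos"]
    Rt=Ro.from_euler("xyz",[np.pi,0,yaw])
    sh=R0.inv().apply(np.array(pos)-p0)/.3; rv=(R0.inv()*Rt).as_rotvec()/np.radians(60)
    print("t",round(s["t"],2),"pos",p0.round(4),"rot",s["ee_rot"].round(4),"F",s["force"].round(2),"w",round(s["width"],4))
    print("row:",*(sh.round(4)),*(rv.round(4)),"rows needed >=",np.linalg.norm(sh)*6)
E
python3 - <<'E'
from h import *
plan([0.36,0.33,0.24],-0.357)
plan([0.47,0.02,0.20],-1.183)
E
```

```text
t 0.2 pos [0.2357 0.6322 0.226 ] rot [ 3.1405e+00 -1.0000e-04 -3.5690e-01] F [ 0.13  0.28 -0.83] w 0.0875
row: 0.7402 0.7991 -0.0458 0.001 -0.0001 0.0001 rows needed >= 6.541269584661235
t 0.2 pos [0.2357 0.6322 0.226 ] rot [ 3.1405e+00 -1.0000e-04 -3.5690e-01] F [ 0.13  0.28 -0.83] w 0.0875
row: 1.4447 1.6391 0.0885 0.0009 -0.0005 0.7889 rows needed >= 13.120302704953508
```

```bash
python3 -m inch '0 0.74 0.8 -0.046 0 0 0;0 0.74 0.8 -0.046 0 0 0;0 0.74 0.8 -0.046 0 0 0;0 0.74 0.8 -0.046 0 0 0;0 0.74 0.8 -0.046 0 0 0;0 0.74 0.8 -0.046 0 0 0;0 0.74 0.8 -0.046 0 0 0;0 0.74 0.8 -0.046 0 0 0;0 0.74 0.8 -0.046 0 0 0'
python3 - <<'E'
from h import *
plan([0.47,0.02,0.20],-1.183)
E
```

```text
t: 1.1
eef_pos: [0.3603, 0.3296, 0.2407]
ee_rot: [-3.141, -0.0, -0.358]
force: [0.0, 0.4, 0.3]
width: 0.0877
t 1.1 pos [0.3603 0.3296 0.2407] rot [-3.1407 -0.     -0.3582] F [0.01 0.39 0.27] w 0.0877
row: 0.7045 0.8385 0.1349 -0.0008 0.0003 0.7876 rows needed >= 6.620547329822168
```

```bash
python3 -m inch '0 0.704 0.838 0.135 0 0 0.788;0 0.704 0.838 0.135 0 0 0.788;0 0.704 0.838 0.135 0 0 0.788;0 0.704 0.838 0.135 0 0 0.788;0 0.704 0.838 0.135 0 0 0.788;0 0.704 0.838 0.135 0 0 0.788;0 0.704 0.838 0.135 0 0 0.788;0 0.704 0.838 0.135 0 0 0.788;0 0.704 0.838 0.135 0 0 0.788;0 0.704 0.838 0.135 0 0 0.788;0 0.704 0.838 0.135 0 0 0.788'
python3 - <<'E'
from h import *
import pickle
s=arm.get_state(); f=arm.grab_frame("wrist"); f["s"]=s; pickle.dump(f,open("w1.pkl","wb"))
cv2.imwrite("pics/w1.png",f["img"][:,:,::-1]); print(f["fx"],f["cx"],f["cy"],f["tool_from_camera"],s)
E
```

```text
t: 2.2
eef_pos: [0.4701, 0.0219, 0.2]
ee_rot: [-3.141, 0.0, -1.18]
force: [-0.1, 0.2, -0.6]
width: 0.0876
403.345486688603 317.7788682152142 238.65648134382133 [[ 4.27797955e-04  9.53330269e-01  3.01929157e-01  8.22903177e-02]
 [ 9.99999658e-01 -6.21727743e-04  5.46201199e-04 -4.45878316e-04]
 [ 7.08427869e-04  3.01928820e-01 -9.53330208e-01 -1.58290526e-01]
 [ 0.00000000e+00  0.00000000e+00  0.00000000e+00  1.00000000e+00]] {'t': 2.2, 'q': array([ 4.66353519e-01,  3.76316614e-02, -4.61564233e-01, -5.36199562e-05,
       -1.07127983e+00, -7.55858867e-02]), 'qd': array([ 0.00074022, -0.00524676, -0.00240441,  0.00058953, -0.00188714,
        0.00300592]), 'joint_efforts': array([-2.99635604e-01, -3.02473032e+01,  2.73764884e+01,  6.53097913e+00,
        2.91139435e-02, -1.11542203e-02]), 'eef_pos': array([0.47011331, 0.02193862, 0.19998961]), 'ee_rot': array([-3.14127652e+00,  7.11518836e-05, -1.18005436e+00]), 'force': array([-0.07767997,  0.17887433, -0.55466757]), 'moment': array([ 0.03718274, -0.03471206,  0.03078109]), 'width': 0.08762103223676848}
```

View pics/w1.png

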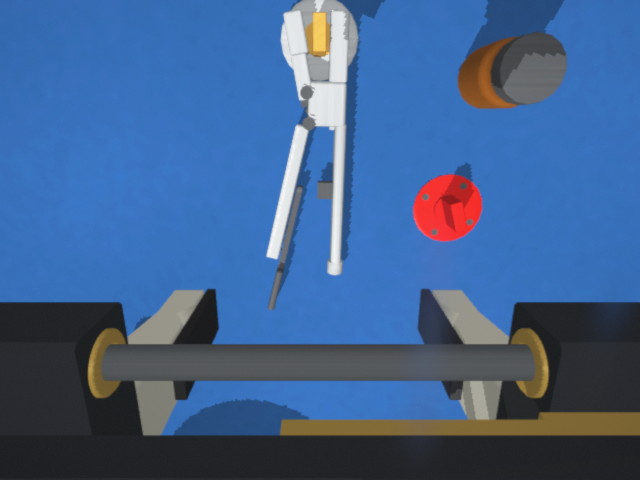

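Wrist view: tang at (320,33), fixed handle from (338,130) to (335,270), moving handle to (272,258), lever tail (275,290). The red look-alike at (447,208) is well clear. I'll fit the pliers' pose here.

```bash
cat > wr.py <<'E'
from ov import *
def wframe(k):  # give frame an extrinsics world->cam
    s=k["s"]; T=np.eye(4); T[:3,:3]=Ro.from_euler("xyz",s["ee_rot"]).as_matrix(); T[:3,3]=s["eef_pos"]
    k["extrinsics"]=np.linalg.inv(T@k["tool_from_camera"]); return k
E
python3 - <<'E'
from wr import *
k=wframe(pickle.load(open("w1.pkl","rb")))
sp=p2w(k,[[320,33]],.034)[0]; print(sp)
q=p2w(k,[[345.5,130],[342,262]],.024); d=q[0]-q[1]; a=np.arctan2(d[1],d[0]); print(q,a)
C=cloud(k); 
for uv in ((320,25),(338,200),(285,200),(335,266),(400,300),(250,200)): print(uv,C[uv[1],uv[0]].round(4))
img=cv2.resize(k["img"][0:320,200:440,::-1],None,fx=2.4,fy=1.8); 
img=cv2.resize(k["img"][0:320,200:440,::-1],None,fx=1.8,fy=1.8,interpolation=cv2.INTER_CUBIC); draw(k,img,np.array([200,0]),1.8,sp[0],sp[1],a,0); cv2.imwrite("pics/wo1.png",img)
E
```

```text
[ 0.52119509 -0.10433158  0.034     ]
[[ 0.47605114 -0.04884855  0.024     ]
 [ 0.43367533  0.05587867  0.024     ]] -1.1863047122145338
(320, 25) [ 0.5232 -0.1091  0.0345]
(338, 200) [0.459  0.006  0.0233]
(285, 200) [0.5004 0.0235 0.0218]
(335, 266) [0.437  0.0634 0.0192]
(400, 300) [ 0.3602  0.0789 -0.0008]
(250, 200) [5.295e-01 4.040e-02 3.000e-04]
```

View pics/wo1.png

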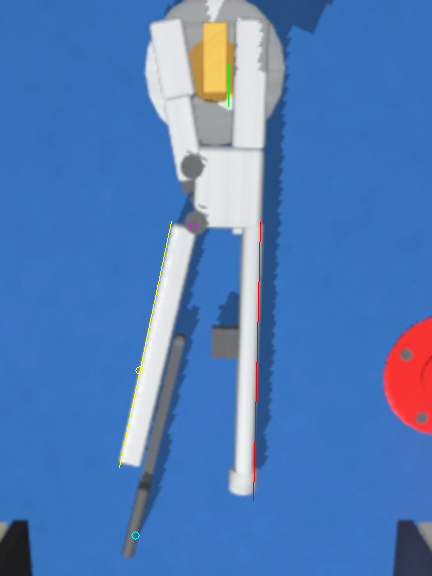

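Run:
```python
from h import *
plan([0.4892,0.0276,0.055],-1.185)
```

```text
t 2.25 pos [0.4701 0.0219 0.2   ] rot [-3.1412e+00  1.0000e-04 -1.1800e+00] F [ 0.19  0.28 -0.67] w 0.0878
row: 0.0067 -0.066 0.4835 -0.0004 0.0001 0.0048 rows needed >= 2.9279383765710776
```

```bash
python3 -m inch '0 0.0067 -0.066 0.48 0 0 0.005;0 0.0067 -0.066 0.48 0 0 0.005;0 0.0067 -0.066 0.48 0 0 0.005;0 0.0067 -0.066 0.48 0 0 0.005;0 0.0067 -0.066 0.48 0 0 0.005;0 0.0067 -0.066 0.48 0 0 0.005'
python3 - <<'E'
from wr import *
s=arm.get_state(); f=arm.grab_frame("wrist"); f["s"]=s; pickle.dump(f,open("w2.pkl","wb"))
cv2.imwrite("pics/w2.png",f["img"][:,:,::-1])
plan([0.4892,0.0276,0.005],-1.185)
E
```

```text
t: 2.85
eef_pos: [0.4905, 0.0272, 0.0582]
ee_rot: [-3.138, -0.0, -1.186]
force: [0.2, 0.5, 0.2]
width: 0.0878
t 2.9 pos [0.4906 0.0272 0.0585] rot [-3.1373 -0.     -1.1864] F [ 0.59  0.29 -0.02] w 0.0881
row: -0.003 0.0048 0.1782 -0.0041 -0.0001 -0.0013 rows needed >= 1.069729091037601
```

View pics/w2.png

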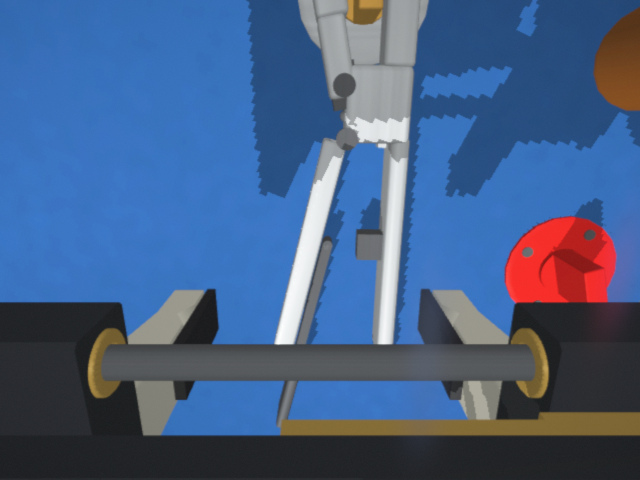

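```bash
python3 -m inch '0 0 0 0.08 0 0 0;0 0 0 0.13 0 0 0;0 0 0 0.17 0 0 0;0 0 0 0.17 0 0 0;0 0 0 0.17 0 0 0'
python3 - <<'E'
from wr import *
s=arm.get_state(); f=arm.grab_frame("wrist"); f["s"]=s; pickle.dump(f,open("w3.pkl","wb"))
cv2.imwrite("pics/w3.png",f["img"][:,:,::-1])
O=np.array([.5215,-.105]);a=-1.185;X=np.array([np.cos(a),np.sin(a)]);Y=np.array([-X[1],X[0]])
d=s["eef_pos"][:2]-O; print("in pliers frame",d@X,d@Y,s["eef_pos"][2],s["force"],s["width"])
E
```

```text
t: 3.4
eef_pos: [0.4901, 0.0268, 0.0066]
ee_rot: [-3.139, 0.0, -1.187]
force: [0.8, 0.0, 0.3]
width: 0.0879
in pliers frame -0.13389963676387395 0.020534236878141605 0.0065519701331194224 [0.81766779 0.02125577 0.31246243] 0.08789362265301842
```

View pics/w3.png

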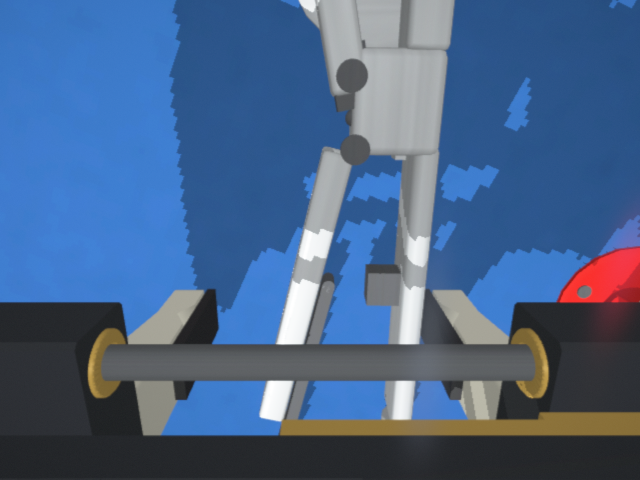

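```bash
python3 -m inch '0.1 0 0.007 0 0 0 0;0.2 0 0.02 0 0 0 0;0.2 0 0.02 0 0 0 0;0.3 0 0.034 0 0 0 0;0.3 0 0.034 0 0 0 0;0.3 0 0.034 0 0 0 0' 22
python3 - <<'E'
from wr import *
s=arm.get_state()
O=np.array([.5215,-.105]);a=-1.185;X=np.array([np.cos(a),np.sin(a)]);Y=np.array([-X[1],X[0]])
d=s["eef_pos"][:2]-O; print("in pliers frame",d@X,d@Y,s["eef_pos"][2],s["force"],s["width"])
E
```

```text
t: 4.05
eef_pos: [0.4796, 0.0225, 0.0049]
ee_rot: [3.142, -0.0, -1.187]
force: [-0.1, 0.2, 0.0]
width: 0.0615
in pliers frame -0.13387586056056489 0.00916354426985242 0.004891054386827822 [-0.11689973  0.2160234   0.00909621] 0.061525425863475924
```

```bash
python3 -m inch '0.34 0 0.005 0 0 0 0;0.38 0 0.01 0 0 0 0;0.42 0 0.016 0 0 0 0;0.46 0 0.021 0 0 0 0;0.46 0 0.021 0 0 0 0' 22
python3 - <<'E'
from wr import *
s=arm.get_state()
O=np.array([.5215,-.105]);a=-1.185;X=np.array([np.cos(a),np.sin(a)]);Y=np.array([-X[1],X[0]])
d=s["eef_pos"][:2]-O; print("in pliers frame",d@X,d@Y,s["eef_pos"][2],s["force"],s["width"])
f=arm.grab_frame("wrist"); f["s"]=s; pickle.dump(f,open("w4.pkl","wb"))
cv2.imwrite("pics/w4.png",f["img"][:,:,::-1])
f=arm.grab_frame("top"); c=f["img"][215:290,260:390,::-1]; cv2.imwrite("pics/topc2.png",cv2.resize(c,None,fx=6,fy=6,interpolation=cv2.INTER_CUBIC))
E
```

```text
t: 4.55
eef_pos: [0.4738, 0.0202, 0.0049]
ee_rot: [-3.141, 0.0, -1.187]
force: [-0.0, 2.0, -0.1]
width: 0.0477
in pliers frame -0.13395108083869856 0.0029041610885212985 0.004932775689359216 [-0.03554577  1.96053864 -0.06581146] 0.04765861285993046
```

View pics/w4.png

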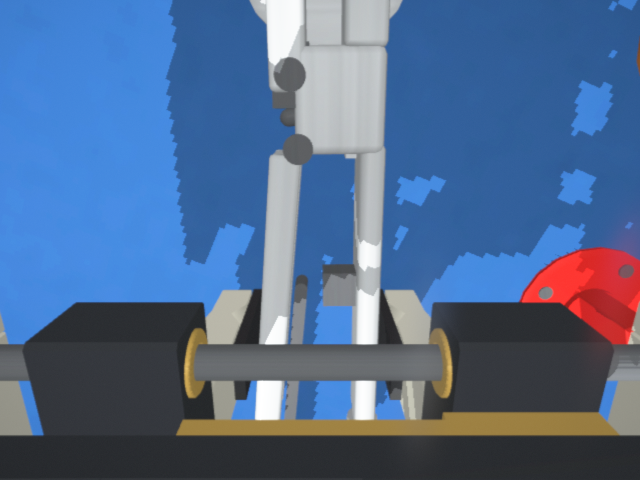

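View pics/topc2.png

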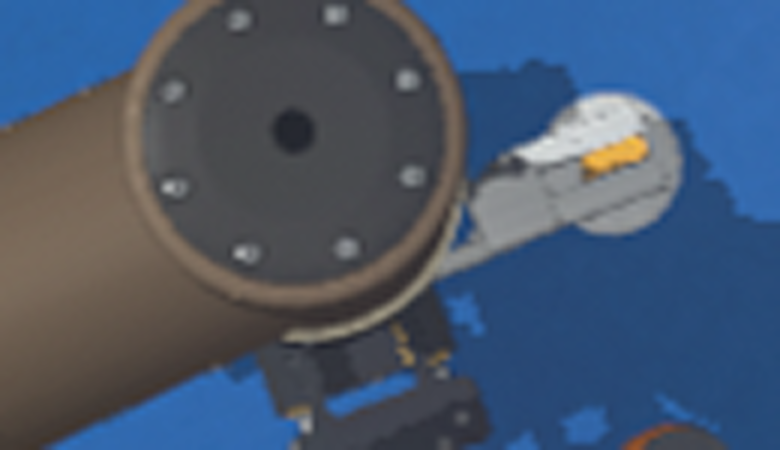

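The handle is swinging in and the fixed side hasn't moved. I'll continue closing until it snaps over.

```bash
python3 -m inch '0.48 0 0.003 0 0 0 0;0.5 0 0.006 0 0 0 0;0.52 0 0.009 0 0 0 0;0.54 0 0.012 0 0 0 0;0.56 0 0.012 0 0 0 0;0.56 0 0.012 0 0 0 0' 22
python3 - <<'E'
from wr import *
s=arm.get_state()
O=np.array([.5215,-.105]);a=-1.185;X=np.array([np.cos(a),np.sin(a)]);Y=np.array([-X[1],X[0]])
d=s["eef_pos"][:2]-O; print("in pliers frame",d@X,d@Y,s["eef_pos"][2],s["force"],s["moment"],s["width"])
f=arm.grab_frame("wrist"); f["s"]=s; pickle.dump(f,open("w5.pkl","wb"))
cv2.imwrite("pics/w5.png",f["img"][:,:,::-1])
E
```

```text
t: 5.25
eef_pos: [0.4703, 0.0188, 0.0049]
ee_rot: [3.141, 0.0, -1.187]
force: [-0.0, 2.3, 1.5]
width: 0.0391
in pliers frame -0.13398570205291604 -0.000853620633371524 0.004882999903001801 [-0.02808795  2.28775376  1.48333099] [0.92350871 0.21781606 0.15965082] 0.0390583900822576
```

View pics/w5.png

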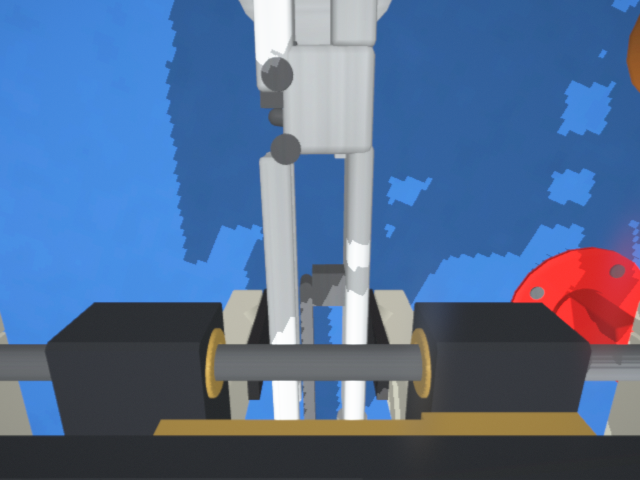

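Locked: opening 39 mm, handles parallel. Now I'll swing about the spindle in stages with force checks.

```bash
cat > chk.py <<'E'
from wr import *
s=arm.get_state(); O=np.array([.5215,-.105])
r=s["eef_pos"][:2]-O; th=np.arctan2(r[1],r[0]); tan=np.array([np.sin(th),-np.cos(th)]) # clockwise dir
F=s["force"]; 
Mz=s["moment"][2]
print("t",round(s["t"],2),"z",s["eef_pos"][2].round(4),"r",np.linalg.norm(r).round(4),"hand angle",round(-1.187+0,3)-s["ee_rot"][2], "pos-angle",(np.pi-1.1815)-th,"Ftan(on tool, cw+)",(F[:2]@tan).round(2),"Frad",(F[:2]@r/np.linalg.norm(r)).round(2),"Fz",F[2].round(2),"Mz",Mz.round(3),"w",s["width"].round(4), "torque about spindle", (r[0]*F[1]-r[1]*F[0]+Mz).round(3))
E
python3 chk.py; python3 -m inch '0.56 0.0006 -0.0223 0 0 0 0.0477;0.56 0.0022 -0.0446 0 0 0 0.0955;0.56 0.005 -0.0667 0 0 0 0.1432;0.56 0.0089 -0.0887 0 0 0 0.191;0.56 0.0089 -0.0887 0 0 0 0.191' 15; python3 chk.py
```

```text
t: 5.8
eef_pos: [0.4948, 0.0254, 0.0048]
ee_rot: [3.138, -0.001, -1.39]
force: [-3.2, -1.6, 8.5]
width: 0.0389Traceback (most recent call last):
  File "chk.py", line 6, in <module>
    print("t",round(s["t"],2),"z",s["eef_pos"][2].round(4),"r",np.linalg.norm(r).round(4),"hand angle",round(-1.187+0,3)-s["ee_rot"][2], "pos-angle",(np.pi-1.1815)-th,"Ftan(on tool, cw+)",(F[:2]@tan).round(2),"Frad",(F[:2]@r/np.linalg.norm(r)).round(2),"Fz",F[2].round(2),"Mz",Mz.round(3),"w",s["width"].round(4), "torque about spindle", (r[0]*F[1]-r[1]*F[0]+Mz).round(3))
                                                                                                                                                                                                                                                                                                     ^^^^^^^^^^^^^^^^
AttributeError: 'float' object has no attribute 'round'
Traceback (most recent call last):
  File "chk.py", line 6, in <module>
    print("t",round(s["t"],2),"z",s["eef_pos"][2].round(4),"r",np.linalg.norm(r).round(4),"hand angle",round(-1.187+0,3)-s["ee_rot"][2], "pos-angle",(np.pi-1.1815)-th,"Ftan(on tool, cw+)",(F[:2]@tan).round(2),"Frad",(F[:2]@r/np.linalg.norm(r)).round(2),"Fz",F[2].round(2),"Mz",Mz.round(3),"w",s["width"].round(4), "torque about spindle", (r[0]*F[1]-r[1]*F[0]+Mz).round(3))
                                                                                                                                                                                                                                                                                                     ^^^^^^^^^^^^^^^^
AttributeError: 'float' object has no attribute 'round'
```

```bash
sed -i 's/s\["width"\].round(4)/round(s["width"],4)/' chk.py; python3 chk.py
python3 - <<'E'
from wr import *
s=arm.get_state()
f=arm.grab_frame("wrist"); f["s"]=s; pickle.dump(f,open("w6.pkl","wb"))
cv2.imwrite("pics/w6.png",f["img"][:,:,::-1])
f=arm.grab_frame("top"); c=f["img"][215:290,300:420,::-1]; cv2.imwrite("pics/topc3.png",cv2.resize(c,None,fx=6,fy=6,interpolation=cv2.INTER_CUBIC))
E
python3 chk.py
```

```text
t 5.8 z 0.0048 r 0.1331 hand angle 0.2025809318878864 pos-angle 0.18728831003604074 Ftan(on tool, cw+) -3.42 Frad -0.97 Fz 8.52 Mz -0.228 w 0.0389 torque about spindle 0.228
t 5.9 z 0.0048 r 0.1331 hand angle 0.20138339881286238 pos-angle 0.18705060001724738 Ftan(on tool, cw+) -2.62 Frad -0.13 Fz 8.25 Mz -0.278 w 0.0395 torque about spindle 0.07
```

View pics/w6.png

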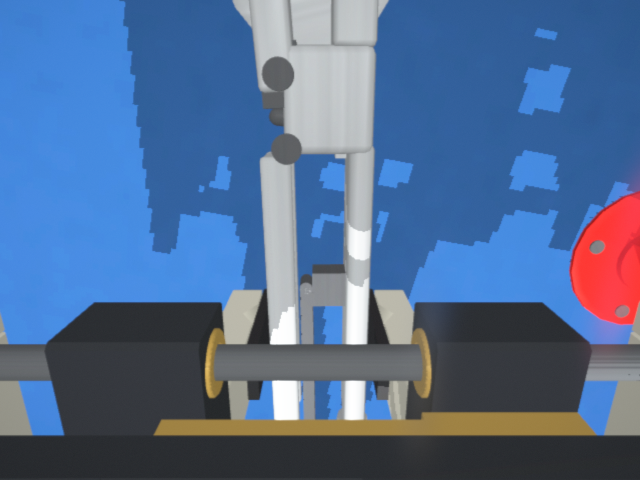

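View pics/topc3.png

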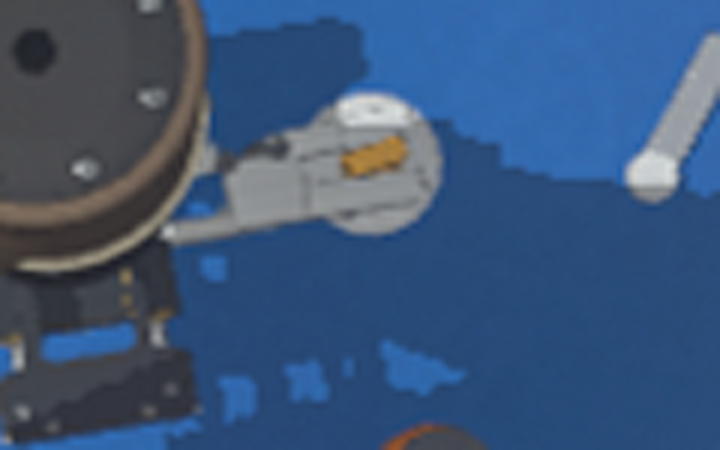

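```bash
python3 -m inch '0.56 0.0006 -0.0223 -0.002 0 0 0.0477;0.56 0.0022 -0.0446 -0.003 0 0 0.0955;0.56 0.005 -0.0667 -0.003 0 0 0.1432;0.56 0.0089 -0.0887 -0.003 0 0 0.191;0.56 0.0089 -0.0887 -0.003 0 0 0.191' 15; python3 chk.py;python3 - <<'E'
from wr import *
s=arm.get_state()
f=arm.grab_frame("wrist"); f["s"]=s; pickle.dump(f,open("w7.pkl","wb"))
cv2.imwrite("pics/w7.png",f["img"][:,:,::-1])
f=arm.grab_frame("top"); c=f["img"][215:290,300:420,::-1]; cv2.imwrite("pics/topc4.png",cv2.resize(c,None,fx=6,fy=6,interpolation=cv2.INTER_CUBIC))
E
python3 chk.py
```

```text
t: 6.4
eef_pos: [0.5214, 0.0279, 0.0048]
ee_rot: [3.138, -0.001, -1.589]
force: [-3.2, 1.8, -1.5]
width: 0.0392
t 6.4 z 0.0048 r 0.1329 hand angle 0.40248458678162136 pos-angle 0.3887648267810728 Ftan(on tool, cw+) -3.2 Frad 1.83 Fz -1.48 Mz -0.337 w 0.0392 torque about spindle 0.088
t 6.5 z 0.0049 r 0.1329 hand angle 0.40016896018595705 pos-angle 0.3857983270807608 Ftan(on tool, cw+) -3.66 Frad 1.28 Fz -2.91 Mz -0.204 w 0.0389 torque about spindle 0.283
```

View pics/topc4.png

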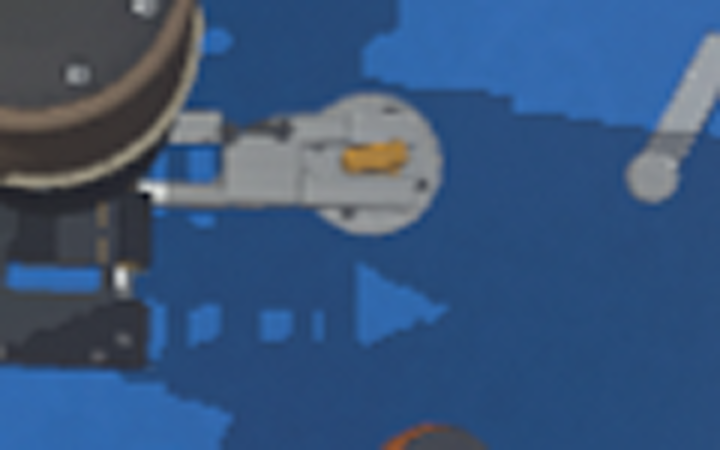

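View pics/w7.png

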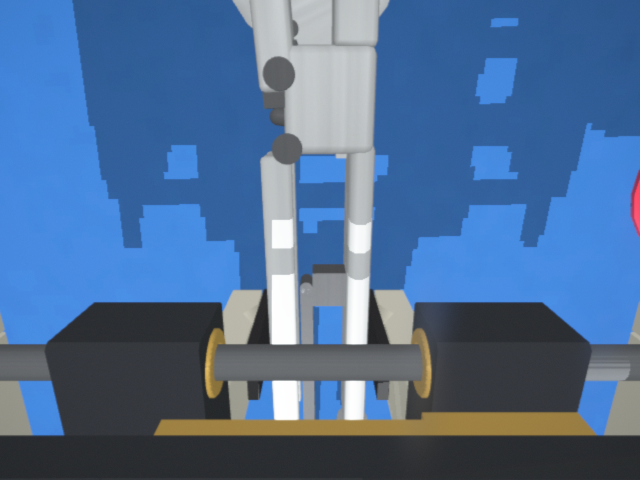

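```bash
python3 -m inch '0.56 0.0006 -0.0223 0.001 0 0 0.0477;0.56 0.0022 -0.0446 0.001 0 0 0.0955;0.56 0.005 -0.0667 0 0 0 0.1432;0.56 0.0089 -0.0887 0 0 0 0.191;0.56 0.0139 -0.1105 0 0 0 0.2387;0.56 0.0139 -0.1105 0 0 0 0.2387' 15; python3 chk.py;sleep 0;  python3 - <<'E'
from wr import *
f=arm.grab_frame("top"); c=f["img"][215:290,300:420,::-1]; cv2.imwrite("pics/topc5.png",cv2.resize(c,None,fx=6,fy=6,interpolation=cv2.INTER_CUBIC))
E
python3 chk.py
```

```text
t: 7.1
eef_pos: [0.5549, 0.0237, 0.005]
ee_rot: [3.14, -0.001, -1.838]
force: [-4.2, 3.6, -4.7]
width: 0.0392
t 7.1 z 0.005 r 0.1329 hand angle 0.6510174734300096 pos-angle 0.6432953136348987 Ftan(on tool, cw+) -4.95 Frad 2.43 Fz -4.66 Mz -0.388 w 0.0392 torque about spindle 0.27
t 7.15 z 0.005 r 0.1329 hand angle 0.6494096151868434 pos-angle 0.6414995597104043 Ftan(on tool, cw+) -4.03 Frad 3.09 Fz -4.06 Mz -0.33 w 0.0393 torque about spindle 0.206
```

View pics/topc5.png

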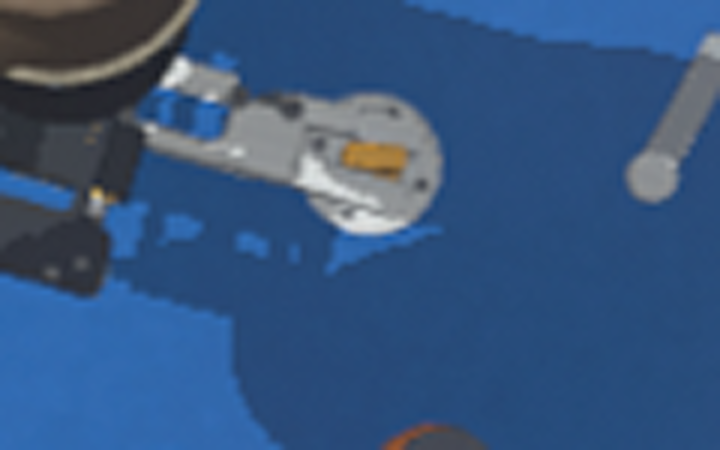

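```bash
cat > tang.py <<'E'
from wr import *
def ang(f):
    im=f["img"].astype(float); hsv=cv2.cvtColor(f["img"],cv2.COLOR_RGB2HSV)
    sub=im[225:258,345:380]; w=np.clip(sub[...,0]-sub[...,2]-20,0,None)/np.clip(sub.max(-1),1,None); w[w<.25]=0
    n,l,st,_=cv2.connectedComponentsWithStats((w>0).astype(np.uint8)); i=1+np.argmax(st[1:,4]); w=w*(l==i)
    v,u=np.nonzero(w>0); 
    P=p2w(f,np.c_[u+345,v+225],.034)[:,:2]; ww=w[v,u]
    m=(P*ww[:,None]).sum(0)/ww.sum(); C=np.cov(P.T,aweights=ww); e,V=np.linalg.eigh(C); d=V[:,1]
    a=np.arctan2(d[1],d[0]); a=a if a<0 else a-np.pi
    return a,m,len(v)
if __name__=="__main__":
    a0=ang(pickle.load(open("top0.pkl","rb"))); f=arm.grab_frame("top"); a1=ang(f); print("start",a0,"now",a1,"turned cw",a0[0]-a1[0])
E
python3 tang.py
python3 -m inch '0.56 -0.001 -0.0223 0.0012 0 0 0.0477;0.56 0.0007 -0.0446 0.0012 0 0 0.0955;0.56 0.0035 -0.0667 0.0012 0 0 0.1432;0.56 0.0035 -0.0667 0.0012 0 0 0.1432' 15; python3 chk.py; python3 tang.py
```

```text
start (np.float64(-1.1977747042911493), array([ 0.52223726, -0.10468542]), 50) now (np.float64(-1.629372799882304), array([ 0.52187962, -0.10529658]), 43) turned cw 0.4315980955911547
t: 7.6
eef_pos: [0.574, 0.0172, 0.0049]
ee_rot: [3.14, -0.001, -1.987]
force: [-3.3, 3.0, -2.5]
width: 0.0393
t 7.6 z 0.0049 r 0.133 hand angle 0.7997764669843106 pos-angle 0.7949233581025876 Ftan(on tool, cw+) -4.25 Frad 1.43 Fz -2.54 Mz -0.416 w 0.0393 torque about spindle 0.149
start (np.float64(-1.1977747042911493), array([ 0.52223726, -0.10468542]), 50) now (np.float64(-1.8227914535524707), array([ 0.52181306, -0.10486379]), 44) turned cw 0.6250167492613214
```

```bash
python3 -m inch '0.56 0 -0.0223 0.0006 0 0 0.0477;0.56 0.0016 -0.0446 0.0006 0 0 0.0955;0.56 0.0016 -0.0446 0.0006 0 0 0.0955' 15 >/dev/null; python3 chk.py; python3 tang.py; python3 chk.py
python3 -m inch '0.56 0.0002 -0.0111 0.0003 0 0 0.0239;0.56 0.0006 -0.0223 0.0003 0 0 0.0477;0.56 0.0006 -0.0223 0.0003 0 0 0.0477' 15 >/dev/null; python3 chk.py; python3 tang.py;python3 chk.py
```

```text
t 7.95 z 0.0049 r 0.1331 hand angle 0.8992560041046727 pos-angle 0.8965745955509945 Ftan(on tool, cw+) -4.44 Frad -0.84 Fz -2.59 Mz -0.427 w 0.0392 torque about spindle 0.164
start (np.float64(-1.1977747042911493), array([ 0.52223726, -0.10468542]), 50) now (np.float64(-1.9661150265654481), array([ 0.52167979, -0.10554388]), 44) turned cw 0.7683403222742988
t 8.0 z 0.0049 r 0.1332 hand angle 0.8980689461630182 pos-angle 0.8949731024201975 Ftan(on tool, cw+) -4.47 Frad -0.78 Fz -3.37 Mz -0.375 w 0.0395 torque about spindle 0.221
t 8.3 z 0.0049 r 0.1332 hand angle 0.9495050444993736 pos-angle 0.9469269618932032 Ftan(on tool, cw+) -5.1 Frad -2.37 Fz -2.47 Mz -0.412 w 0.0389 torque about spindle 0.267
start (np.float64(-1.1977747042911493), array([ 0.52223726, -0.10468542]), 50) now (np.float64(-1.9912473818132699), array([ 0.52181264, -0.10584325]), 41) turned cw 0.7934726775221206
t 8.35 z 0.0049 r 0.1332 hand angle 0.9489920492118562 pos-angle 0.9466502709970843 Ftan(on tool, cw+) -5.4 Frad -1.91 Fz -2.4 Mz -0.397 w 0.0393 torque about spindle 0.321
```

```bash
python3 -m inch '0.56 0.0002 -0.0089 0.0003 0 0 0.0191;0.56 0.0005 -0.0178 0.0003 0 0 0.0382;0.56 0.0005 -0.0178 0.0003 0 0 0.0382' 15 >/dev/null; python3 chk.py; python3 tang.py;python3 tang.py; python3 chk.py
python3 - <<'E'
from wr import *
f=arm.grab_frame("top"); c=f["img"][215:290,300:420,::-1]; cv2.imwrite("pics/topc6.png",cv2.resize(c,None,fx=6,fy=6,interpolation=cv2.INTER_CUBIC))
E
```

```text
t 8.65 z 0.0049 r 0.1332 hand angle 0.9896073461690327 pos-angle 0.9877100778099883 Ftan(on tool, cw+) -3.95 Frad -1.87 Fz -1.26 Mz -0.399 w 0.0389 torque about spindle 0.127
start (np.float64(-1.1977747042911493), array([ 0.52223726, -0.10468542]), 50) now (np.float64(-2.0626061181430546), array([ 0.52139484, -0.10603134]), 42) turned cw 0.8648314138519053
start (np.float64(-1.1977747042911493), array([ 0.52223726, -0.10468542]), 50) now (np.float64(-2.0608658379112055), array([ 0.52139287, -0.10602811]), 42) turned cw 0.8630911336200562
t 8.75 z 0.0049 r 0.1333 hand angle 0.9889032520563272 pos-angle 0.987428745723647 Ftan(on tool, cw+) -4.62 Frad -3.24 Fz -2.45 Mz -0.396 w 0.0394 torque about spindle 0.219
```

View pics/topc6.png

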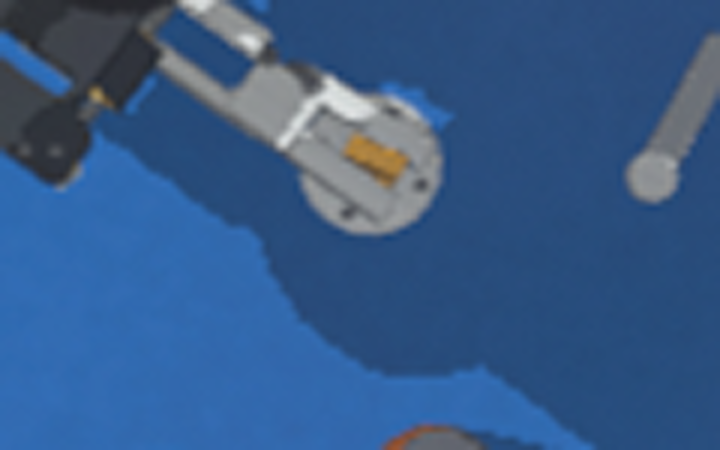

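```bash
python3 -m inch '0.56 -0.0005 -0.0067 0.0003 0 0 0.0143;0.56 -0.0007 -0.0134 0.0003 0 0 0.0287;0.56 -0.0007 -0.0134 0.0003 0 0 0.0287' 15 >/dev/null; python3 chk.py; python3 tang.py;python3 chk.py
python3 -m inch '0.56 -0.0005 -0.0067 0.0003 0 0 0.0143;0.56 -0.0007 -0.0134 0.0003 0 0 0.0287;0.56 -0.0007 -0.0134 0.0003 0 0 0.0287' 15 >/dev/null; python3 chk.py; python3 tang.py;python3 chk.py
```

```text
t 9.1 z 0.0049 r 0.1333 hand angle 1.0194634173849975 pos-angle 1.0172506064367692 Ftan(on tool, cw+) -4.78 Frad -2.95 Fz -1.39 Mz -0.367 w 0.0395 torque about spindle 0.271
start (np.float64(-1.1977747042911493), array([ 0.52223726, -0.10468542]), 50) now (np.float64(-2.0410417812365784), array([ 0.52138663, -0.10621396]), 43) turned cw 0.8432670769454291
t 9.15 z 0.0049 r 0.1333 hand angle 1.0191197312241689 pos-angle 1.0172926118781507 Ftan(on tool, cw+) -4.46 Frad -3.11 Fz -1.66 Mz -0.386 w 0.0391 torque about spindle 0.208
t 9.45 z 0.0049 r 0.1332 hand angle 1.04955936909126 pos-angle 1.0462479580156736 Ftan(on tool, cw+) -5.05 Frad -2.92 Fz 0.01 Mz -0.352 w 0.0393 torque about spindle 0.321
start (np.float64(-1.1977747042911493), array([ 0.52223726, -0.10468542]), 50) now (np.float64(-2.1080147845654844), array([ 0.52147736, -0.10578535]), 43) turned cw 0.9102400802743351
t 9.5 z 0.0049 r 0.1333 hand angle 1.0492509465874134 pos-angle 1.046504337525209 Ftan(on tool, cw+) -4.18 Frad -4.66 Fz 0.28 Mz -0.362 w 0.0392 torque about spindle 0.195
```

```bash
cat > rect.py <<'E'
from wr import *
from scipy.optimize import minimize
def brass(f,u0,u1,v0,v1):
    s=f["img"][v0:v1,u0:u1].astype(float); return np.clip((s[...,0]-s[...,2])/np.clip(s.max(-1),30,None),0,1)
def render(f,x,y,a,u0,u1,v0,v1,S=8):
    c,sn=np.cos(a),np.sin(a); r=np.array([[13,5],[13,-5],[-13,-5],[-13,5]])/1000@np.array([[c,sn],[-sn,c]])+[x,y]
    pt=np.r_[np.c_[r,np.full(4,.034)]]
    def m(pt):
        p=w2p(f,pt); q=((p-[u0,v0]+.5)*S-.5)
        im=np.zeros(((v1-v0)*S,(u1-u0)*S),np.float32); cv2.fillConvexPoly(im,(q*16).round().astype(np.int32),1.,shift=4); return im
    im=m(pt); return im
def fit(f,box,a0):
    u0,u1,v0,v1=box; B=brass(f,*box); S=8; best=None
    for da in np.arange(-.5,.51,.02):
        def cost(p):
            im=render(f,p[0],p[1],a0+da,u0,u1,v0,v1); im=cv2.resize(im,(u1-u0,v1-v0),interpolation=cv2.INTER_AREA)
            k=(im*B).sum()/max((im*im).sum(),1e-6); return ((B-k*im)**2).sum()
        r=minimize(cost,[.5218,-.105],method="Nelder-Mead",options=dict(xatol=1e-4,fatol=1e-4,initial_simplex=[[.5218,-.105],[.5238,-.105],[.5218,-.103]],maxiter=60))
        if best is None or r.fun<best[0]: best=(r.fun,a0+da,r.x)
    return best
BOX=(345,380,225,258)
if __name__=="__main__":
    f0=pickle.load(open("top0.pkl","rb")); b0=fit(f0,BOX,-1.19); print(b0)
    for n in range(2,7):
        off=300 if n>2 else 260
        im=cv2.imread(f"pics/topc{n}.png")[:,:,::-1]; im=cv2.resize(im,None,fx=1/6,fy=1/6,interpolation=cv2.INTER_AREA)
        g=dict(f0); g["img"]=f0["img"].copy(); g["img"][215:290,off:off+im.shape[1]]=im
        b=fit(g,BOX,-1.6); print(n,b,b0[1]-b[1])
    f=arm.grab_frame("top"); pickle.dump(f,open("topn.pkl","wb")); b=fit(f,BOX,-2.0); print("now",b,b0[1]-b[1])
E
python3 rect.py
```

```text
(np.float64(2.8606479482290945), np.float64(-1.1899999999999995), array([ 0.52239814, -0.10484873]))
2 (np.float64(0.411886047384654), np.float64(-1.1799999999999993), array([ 0.52221129, -0.10551353])) -0.010000000000000231
3 (np.float64(0.678199694363123), np.float64(-1.2599999999999993), array([ 0.52144929, -0.10492649])) 0.06999999999999984
4 (np.float64(0.7573011355271198), np.float64(-1.4199999999999995), array([ 0.52175862, -0.10522519])) 0.22999999999999998
5 (np.float64(0.8860513049133583), np.float64(-1.6799999999999997), array([ 0.52171212, -0.10527462])) 0.4900000000000002
6 (np.float64(1.2349724668411735), np.float64(-2.02), array([ 0.52176136, -0.10564847])) 0.8300000000000005
now (np.float64(0.9574686950932936), np.float64(-2.0799999999999996), array([ 0.5215645 , -0.10528926])) 0.8900000000000001
```

```bash
cat > now.py <<'E'
from rect import *
f=arm.grab_frame("top"); b=fit(f,BOX,-2.0); print("turned",-1.19-b[1],b[0])
E
python3 -m inch '0.56 0.0012 -0.0067 0 0 0 0.0143;0.56 0.0022 -0.0134 0 0 0 0.0287;0.56 0.0022 -0.0134 0 0 0 0.0287' 15 >/dev/null; python3 chk.py; python3 now.py;python3 chk.py
python3 - <<'E'
from wr import *
s=arm.get_state()
f=arm.grab_frame("wrist"); cv2.imwrite("pics/w8.png",f["img"][:,:,::-1])
E
python3 chk.py
```

```text
t 9.85 z 0.0049 r 0.1331 hand angle 1.0796683665411455 pos-angle 1.076798619096918 Ftan(on tool, cw+) -5.23 Frad -2.26 Fz 0.1 Mz -0.418 w 0.0393 torque about spindle 0.278
turned 0.8899999999999997 1.3224874859886613
t 9.9 z 0.0049 r 0.1331 hand angle 1.0792589490869686 pos-angle 1.0765770734452793 Ftan(on tool, cw+) -5.5 Frad -2.74 Fz -0.77 Mz -0.38 w 0.0392 torque about spindle 0.352
t 9.95 z 0.0049 r 0.1331 hand angle 1.0792596446353768 pos-angle 1.0766756049027064 Ftan(on tool, cw+) -4.26 Frad -2.14 Fz -0.69 Mz -0.467 w 0.0392 torque about spindle 0.1
```

View pics/w8.png

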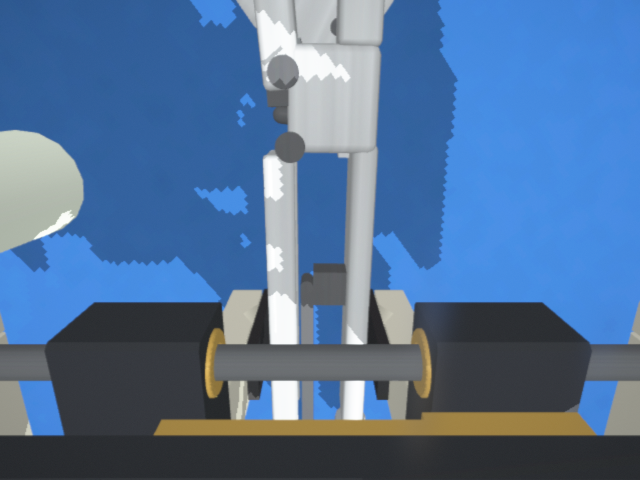

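```bash
python3 -m inch '0.56 0.001 -0.0089 0 0 0 0.0191;0.56 0.0016 -0.0178 0 0 0 0.0382;0.56 0.0016 -0.0178 0 0 0 0.0382' 15 >/dev/null; for i in 1 2 3 4; do python3 chk.py | cut -d' ' -f6-; python3 now.py; done
```

```text
0.1329 hand angle 1.1199225957385226 pos-angle 1.1167025140644915 Ftan(on tool, cw+) -6.43 Frad -2.37 Fz -0.53 Mz -0.439 w 0.0391 torque about spindle 0.416
turned 0.8899999999999997 1.983688568374778
0.1328 hand angle 1.1194447566282444 pos-angle 1.1166773237688135 Ftan(on tool, cw+) -6.5 Frad -2.67 Fz -0.53 Mz -0.479 w 0.0393 torque about spindle 0.385
turned 0.8899999999999997 1.9859447465409636
0.1328 hand angle 1.11928007812878 pos-angle 1.1165034451391516 Ftan(on tool, cw+) -6.43 Frad -2.69 Fz -0.7 Mz -0.445 w 0.0394 torque about spindle 0.409
turned 0.8899999999999997 1.9670847312462336
0.1329 hand angle 1.119231757482422 pos-angle 1.1165093872920406 Ftan(on tool, cw+) -5.18 Frad -3.12 Fz -1.16 Mz -0.492 w 0.0392 torque about spindle 0.196
turned 0.8899999999999997 1.9866699712273848
```

The tang has stopped at the same angle while the hand went on 0.07 rad and the force rose, so the valve is against its stop. I'll ease off, open the gripper and lift.

```bash
python3 -m inch '0.56 0.0006 0.0178 0 0 0 -0.0382;0.56 0.0014 0.0357 0 0 0 -0.0764;0.56 0.0014 0.0357 0 0 0 -0.0764' 15 >/dev/null; python3 chk.py; python3 now.py
python3 -m inch '0.5 0 0 0 0 0 0;0.4 0 0 0 0 0 0;0.3 0 0 0 0 0 0;0.3 0 0 0 0 0 0;0.3 0 0 0 0 0 0'; python3 chk.py; python3 now.py
```

```text
t 10.75 z 0.005 r 0.1333 hand angle 1.0373841704749915 pos-angle 1.0368154065496649 Ftan(on tool, cw+) -3.16 Frad -1.54 Fz -3.53 Mz -0.152 w 0.0391 torque about spindle 0.27
turned 0.8899999999999997 0.8999484420120252
t: 11.3
eef_pos: [0.6028, 0.001, 0.0051]
ee_rot: [-3.141, 0.001, -2.227]
force: [-0.5, 0.0, 0.1]
width: 0.0612
t 11.3 z 0.0051 r 0.1336 hand angle 1.040259931323021 pos-angle 1.0434035376169586 Ftan(on tool, cw+) -0.38 Frad -0.28 Fz 0.09 Mz 0.028 w 0.0612 torque about spindle 0.079
turned 0.8899999999999997 0.7351195459141466
```

Clean release, and the tang hasn't moved. Now I'll lift and look.

```bash
python3 -m inch '0.3 0 0 -0.15 0 0 0;0.3 0 0 -0.3 0 0 0;0.3 0 0 -0.45 0 0 0;0.3 -0.1 0 -0.6 0 0 0;0.3 -0.1 0 -0.6 0 0 0;0.3 -0.1 0 -0.6 0 0 0;0.3 -0.1 0 -0.6 0 0 0'
python3 - <<'E'
from wr import *
s=arm.get_state()
f=arm.grab_frame("wrist"); f["s"]=s; pickle.dump(f,open("w9.pkl","wb"))
cv2.imwrite("pics/w9.png",f["img"][:,:,::-1])
E
```

```text
t: 12.05
eef_pos: [0.6197, 0.0246, 0.1837]
ee_rot: [3.14, -0.001, -2.227]
force: [0.3, 0.6, -0.9]
width: 0.0609
```

View pics/w9.png

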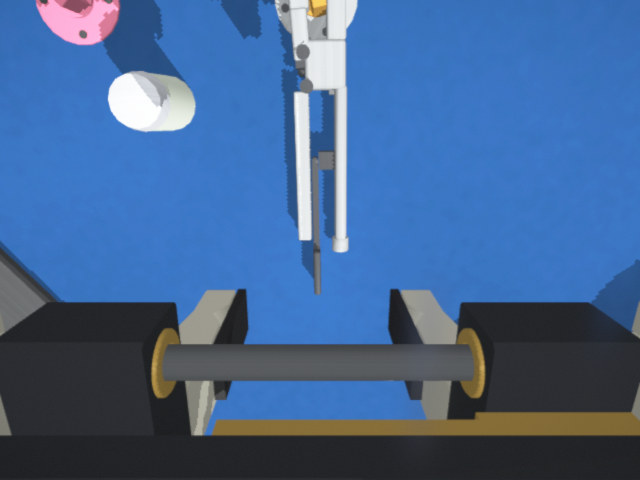

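Pliers are locked with parallel handles, and the tail spans (318,255)–(318,293) with the fixed handle end at (341,250). Locating the tail now.

Run:
```python
from wr import *
k=wframe(pickle.load(open("w9.pkl","rb"))); O=np.array([.5217,-.105])
q=p2w(k,[[347,100],[348.5,235]],.024); d=q[0]-q[1]; a=np.arctan2(d[1],d[0]); print("a",a)
X=np.array([np.cos(a),np.sin(a)]);Y=np.array([-X[1],X[0]])
for uv,z in (((318,293),.025),((318,256),.025),((341,250),.02),((347,100),.024),((348.5,235),.024),((296,95),.022),((300,239),.022)):
    p=p2w(k,[uv],z)[0]; print(uv,p,"pliers",(p[:2]-O)@X,(p[:2]-O)@Y)
img=cv2.resize(k["img"][0:320,200:440,::-1],None,fx=1.8,fy=1.8,interpolation=cv2.INTER_CUBIC); draw(k,img,np.array([200,0]),1.8,O[0],O[1],a,0.225); cv2.imwrite("pics/wo9.png",img)
tgt=O-.226*X-.050*Y; print(tgt,a)
plan([*tgt,.10],a)
```

```text
a -2.1934329510705592
(318, 293) [0.66101611 0.07820969 0.025     ] pliers -0.23007546575101998 0.006328505229043485
(318, 256) [0.64035147 0.05136449 0.025     ] pliers -0.19621675143372638 0.005197271199408231
(341, 250) [0.62277048 0.06040617 0.02      ] pliers -0.19330884151463756 -0.014357444054414687
(347, 100) [ 0.54794492 -0.0332021   0.024     ] pliers -0.07363005090998344 -0.02055113531539394
(348.5, 235) [0.6094121  0.05241908 0.024     ] pliers -0.1790302481236171 -0.020551135315393963
(296, 95) [ 0.5759388  -0.05928603  0.022     ] pliers -0.06876638426830828 0.017401112164825303
(300, 239) [0.64370371 0.03116127 0.022     ] pliers -0.18175974687147847 0.019702545875691004
[0.61288128 0.10774862] -2.1934329510705592
t 12.1 pos [0.6194 0.0244 0.1833] rot [ 3.1399e+00 -1.9000e-03 -2.2276e+00] F [-0.77 -0.33  0.06] w 0.0615
row: -0.2073 0.1865 0.2776 0.0016 -0.0018 -0.0326 rows needed >= 2.3609483155722555
```

View pics/wo9.png

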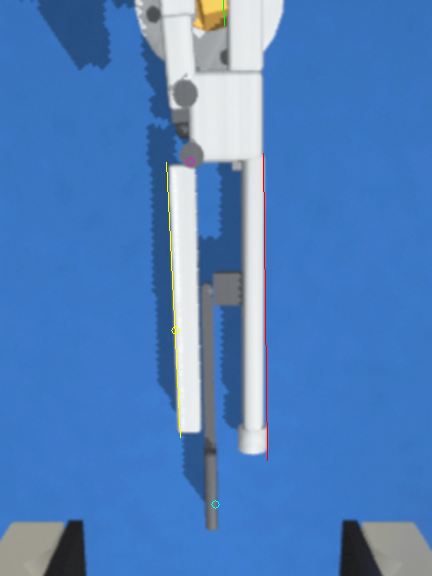

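Run:
```python
from wr import *
O=np.array([.5217,-.105]);a=-2.1934;X=np.array([np.cos(a),np.sin(a)]);Y=np.array([-X[1],X[0]])
plan([*(O-.219*X-.055*Y),.08],a)
```

```text
t 12.1 pos [0.6194 0.0244 0.1833] rot [ 3.1399e+00 -1.9000e-03 -2.2276e+00] F [-0.77 -0.33  0.06] w 0.0615
row: -0.1835 0.2023 0.3444 0.0016 -0.0018 -0.0326 rows needed >= 2.637218522656853
```

```bash
python3 -m inch '1 -0.18 0.2 0 0 0 -0.033;1 -0.1835 0.2023 0.1 0 0 -0.033;1 -0.1835 0.2023 0.34 0 0 -0.033;1 -0.1835 0.2023 0.34 0 0 -0.033;1 -0.1835 0.2023 0.34 0 0 -0.033;1 -0.1835 0.2023 0.34 0 0 -0.033;1 -0.1835 0.2023 0.34 0 0 -0.033;1 -0.1835 0.2023 0.34 0 0 -0.033' 10
python3 - <<'E'
from wr import *
s=arm.get_state()
f=arm.grab_frame("wrist"); f["s"]=s; cv2.imwrite("pics/w10.png",f["img"][:,:,::-1])
O=np.array([.5217,-.105]);a=-2.1934;X=np.array([np.cos(a),np.sin(a)]);Y=np.array([-X[1],X[0]])
d=s["eef_pos"][:2]-O; print(d@X,d@Y)
plan([*(O-.219*X-.055*Y),.008],a)
E
```

```text
t: 12.9
eef_pos: [0.6071, 0.1055, 0.0845]
ee_rot: [-3.14, 0.002, -2.193]
force: [0.7, 0.6, -0.6]
width: 0.0034
-0.22077417155289408 -0.05339210431132114
t 12.95 pos [0.6069 0.1055 0.0844] rot [-3.1404e+00  2.2000e-03 -2.1930e+00] F [ 0.19 -0.04 -0.14] w 0.002
row: 0.0062 0.0052 0.2546 -0.0012 0.0021 0.0003 rows needed >= 1.528388481859341
```

View pics/w10.png

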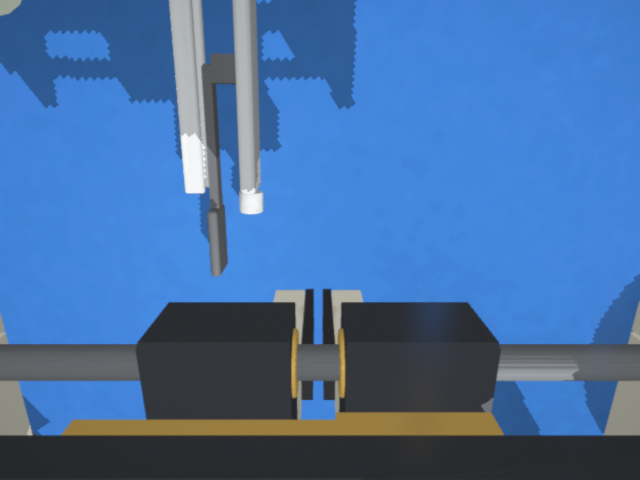

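```bash
cat > ck2.py <<'E'
from wr import *
s=arm.get_state();O=np.array([.5217,-.105]);a=-2.1934;X=np.array([np.cos(a),np.sin(a)]);Y=np.array([-X[1],X[0]])
d=s["eef_pos"][:2]-O; F=s["force"][:2]; print("t",round(s["t"],2),"x,y",(d@X).round(4),(d@Y).round(4),"z",s["eef_pos"][2].round(4),"FX",(F@X).round(2),"FY",(F@Y).round(2),"Fz",s["force"][2].round(2),"w",round(s["width"],4))
E
python3 -m inch '1 0.006 0 0.1 0 0 0;1 0.006 0 0.2 0 0 0;1 0.006 0 0.25 0 0 0;1 0.006 0 0.25 0 0 0;1 0.006 0 0.25 0 0 0'>/dev/null; python3 ck2.py
python3 -m inch '1 0 -0.02 0 0 0 0;1 0 -0.04 0 0 0 0;1 0 -0.06 0 0 0 0;1 0 -0.07 0 0 0 0;1 0 -0.08 0 0 0 0;1 0 -0.08 0 0 0 0'>/dev/null; python3 ck2.py
python3 - <<'E'
from wr import *
f=arm.grab_frame("wrist"); cv2.imwrite("pics/w11.png",f["img"][:,:,::-1])
E
```

```text
t 13.45 x,y -0.2188 -0.0537 z 0.0088 FX 0.15 FY 0.58 Fz 0.25 w 0.0004
t 14.05 x,y -0.2183 -0.0297 z 0.0078 FX -0.2 FY 0.39 Fz -0.44 w 0.0006
```

View pics/w11.png

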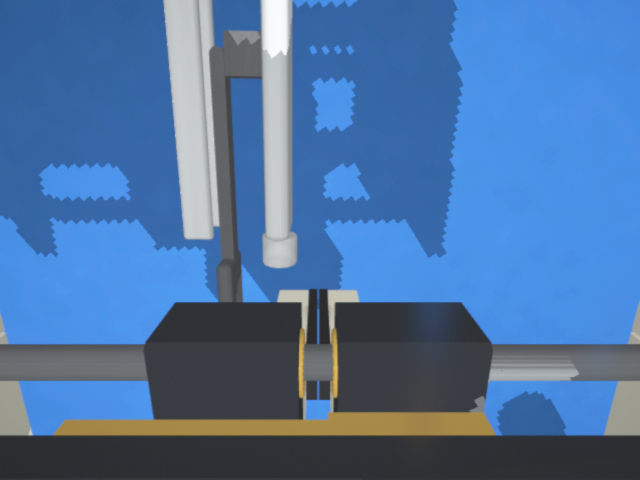

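```bash
python3 -m inch '1 0 -0.01 0 0 0 0;1 0 -0.02 0 0 0 0;1 0 -0.02 0 0 0 0'>/dev/null; python3 ck2.py
python3 -m inch '1 0 -0.01 0 0 0 0;1 0 -0.01 0 0 0 0'>/dev/null; python3 ck2.py
python3 -m inch '1 0 -0.01 0 0 0 0;1 0 -0.01 0 0 0 0'>/dev/null; python3 ck2.py
```

```text
t 14.4 x,y -0.2184 -0.0238 z 0.0078 FX 0.02 FY -0.72 Fz 0.44 w 0.0003
t 14.6 x,y -0.2184 -0.0209 z 0.0078 FX -1.14 FY 0.37 Fz 0.05 w 0.0008
t 14.8 x,y -0.2184 -0.0179 z 0.0079 FX -0.05 FY -0.29 Fz 0.4 w 0.0005
```

```bash
python3 -m inch '1 0 -0.01 0 0 0 0;1 0 -0.01 0 0 0 0'>/dev/null; python3 ck2.py
python3 -m inch '1 0 -0.01 0 0 0 0;1 0 -0.01 0 0 0 0'>/dev/null; python3 ck2.py
python3 - <<'E'
from wr import *
f=arm.grab_frame("wrist"); cv2.imwrite("pics/w12.png",f["img"][:,:,::-1])
E
```

```text
t 15.0 x,y -0.2184 -0.0149 z 0.0078 FX 0.91 FY 0.55 Fz -0.79 w 0.0008
t 15.2 x,y -0.2183 -0.0119 z 0.0078 FX -0.38 FY -0.9 Fz 0.66 w 0.0004
```

View pics/w12.png

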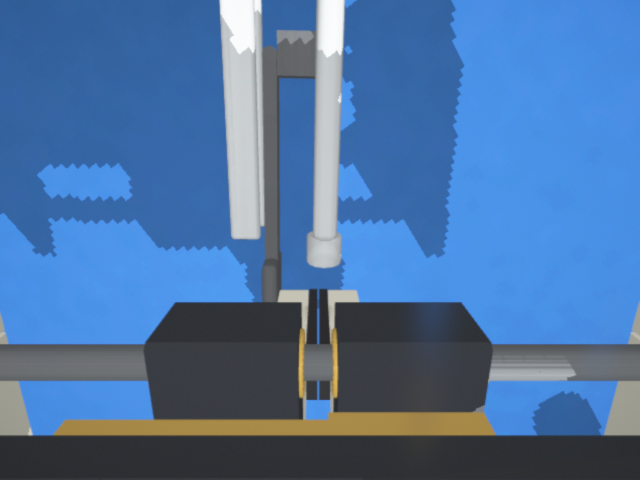

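Tail's right edge (279) is just at the finger's edge (278), so contact is about to happen. Pushing in 2–3 mm steps.

```bash
python3 -m inch '1 0 -0.008 0 0 0 0;1 0 -0.008 0 0 0 0'>/dev/null; python3 ck2.py
python3 -m inch '1 0 -0.008 0 0 0 0;1 0 -0.008 0 0 0 0'>/dev/null; python3 ck2.py
python3 - <<'E'
from wr import *
f=arm.grab_frame("wrist"); cv2.imwrite("pics/w13.png",f["img"][:,:,::-1])
E
```

```text
t 15.45 x,y -0.2183 -0.0097 z 0.0078 FX -0.31 FY -0.57 Fz 0.51 w 0.0005
t 15.65 x,y -0.2183 -0.0072 z 0.0078 FX -0.13 FY -0.31 Fz -0.29 w 0.0005
```

View pics/w13.png

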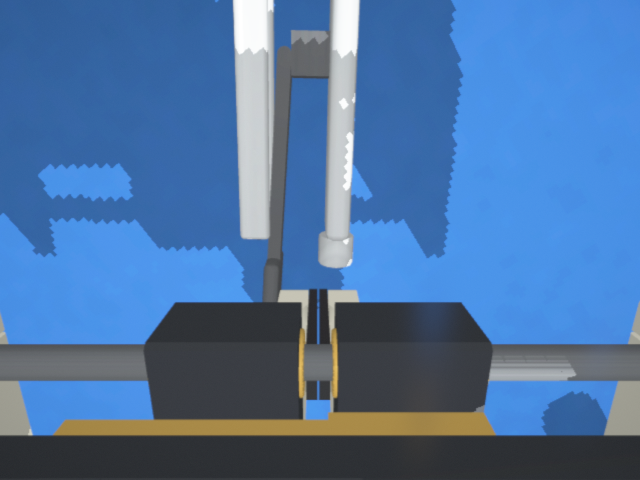

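The lever is now being pressed: its tail stays at 272 while the handles shift right. Continuing in small steps.

```bash
python3 -m inch '1 0 -0.008 0 0 0 0;1 0 -0.008 0 0 0 0'>/dev/null; python3 ck2.py
python3 - <<'E'
from wr import *
f=arm.grab_frame("wrist"); cv2.imwrite("pics/w14.png",f["img"][:,:,::-1])
E
```

```text
t 15.9 x,y -0.2183 -0.0048 z 0.0078 FX -0.11 FY -0.41 Fz 0.54 w 0.0009
```

View pics/w14.png

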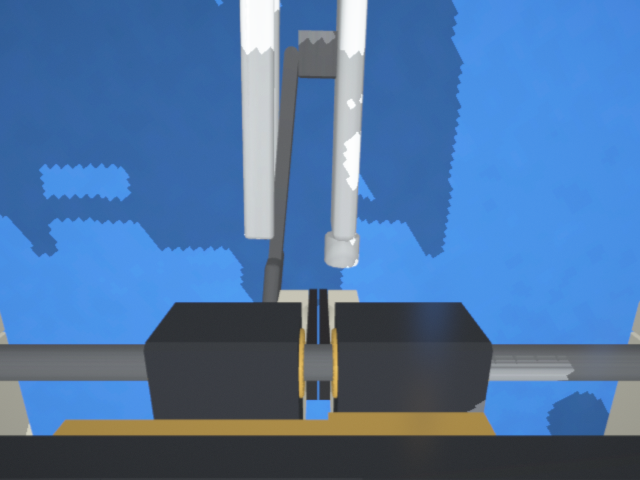

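```bash
python3 -m inch '1 0 -0.008 0 0 0 0;1 0 -0.008 0 0 0 0'>/dev/null; python3 ck2.py
python3 - <<'E'
from wr import *
f=arm.grab_frame("wrist"); cv2.imwrite("pics/w15.png",f["img"][:,:,::-1])
E
```

```text
t 16.15 x,y -0.2185 -0.0022 z 0.0079 FX -0.15 FY 0.18 Fz 0.39 w 0.0008
```

View pics/w15.png

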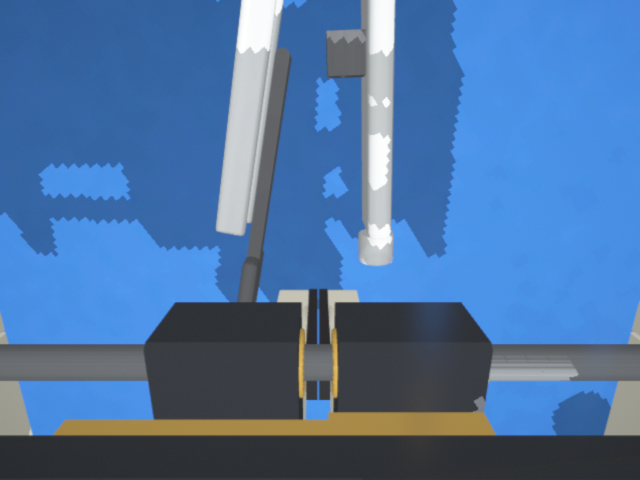

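They sprang open, with the handles splayed and the tail at 250 off the finger at 278. Lifting straight up and checking.

```bash
python3 -m inch '1 0 0.003 -0.1 0 0 0;1 0 0.003 -0.2 0 0 0;1 0 0.003 -0.35 0 0 0;1 0 0.003 -0.5 0 0 0;1 0 0.003 -0.6 0 0 0;1 0 0.003 -0.6 0 0 0'; python3 now.py
python3 - <<'E'
from wr import *
s=arm.get_state(); f=arm.grab_frame("wrist"); f["s"]=s; pickle.dump(f,open("w16.pkl","wb"));cv2.imwrite("pics/w16.png",f["img"][:,:,::-1])
f=arm.grab_frame("top"); cv2.imwrite("pics/top9.png",f["img"][:,:,::-1])
c=f["img"][215:290,300:420,::-1]; cv2.imwrite("pics/topc9.png",cv2.resize(c,None,fx=6,fy=6,interpolation=cv2.INTER_CUBIC))
O=np.array([.5217,-.105]);a=-2.19;X=np.array([np.cos(a),np.sin(a)])
plan([*(O-.20*X),.20],a); plan([*(O-.13*X),.16],a)
E
```

```text
t: 16.8
eef_pos: [0.649, 0.075, 0.1939]
ee_rot: [-3.136, 0.007, -2.192]
force: [-0.4, 1.0, -0.3]
width: 0.0006
turned 0.8499999999999996 2.066629065267644
t 16.95 pos [0.6458 0.0744 0.1874] rot [ 3.1411 -0.     -2.193 ] F [-0.92  0.55 -1.62] w 0.0005
row: 0.0603 -0.0103 -0.042 0.0005 -0.0 -0.0028 rows needed >= 0.44513145866345494
t 16.95 pos [0.6458 0.0744 0.1874] rot [ 3.1411 -0.     -2.193 ] F [-0.92  0.55 -1.62] w 0.0005
row: 0.2936 -0.0111 0.0913 0.0005 -0.0 -0.0028 rows needed >= 1.8461662602652513
```

View pics/w16.png

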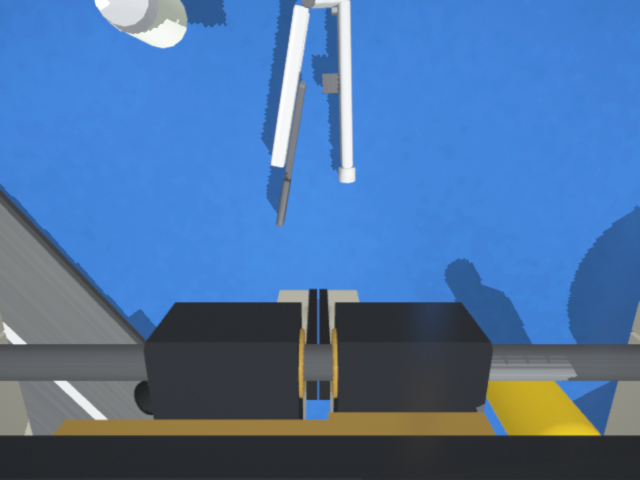

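View pics/top9.png

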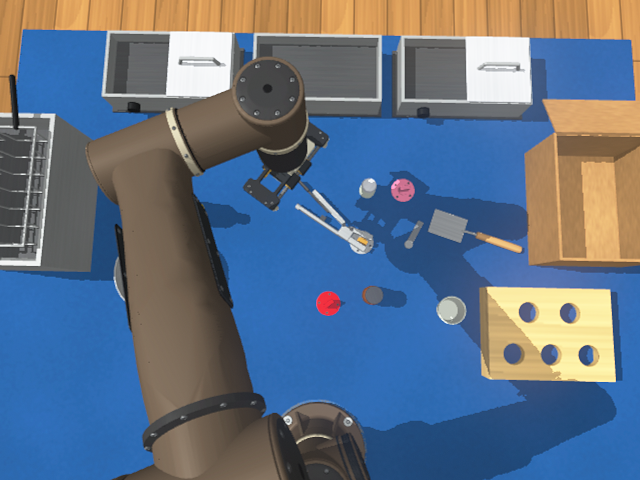

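```bash
python3 -m inch '1 0.15 0 -0.04 0 0 0;1 0.3 0 -0.04 0 0 0;1 0.45 0 -0.04 0 0 0;1 0.45 0 -0.04 0 0 0;1 0.45 0 -0.04 0 0 0;1 0.45 0 -0.04 0 0 0'
python3 - <<'E'
from wr import *
s=arm.get_state(); f=arm.grab_frame("wrist"); f["s"]=s; pickle.dump(f,open("w17.pkl","wb"));cv2.imwrite("pics/w17.png",f["img"][:,:,::-1])
c=f["img"][60:220,220:420,::-1]; cv2.imwrite("pics/w17c.png",cv2.resize(c,None,fx=3.5,fy=3.5,interpolation=cv2.INTER_CUBIC))
f=pickle.load(open("w1.pkl","rb"));c=f["img"][0:160,220:420,::-1]; cv2.imwrite("pics/w1c.png",cv2.resize(c,None,fx=3.5,fy=3.5,interpolation=cv2.INTER_CUBIC))
E
```

```text
t: 17.55
eef_pos: [0.5678, -0.035, 0.199]
ee_rot: [3.141, -0.001, -2.193]
force: [0.9, 0.2, 0.5]
width: 0.0006
```

View pics/w17.png

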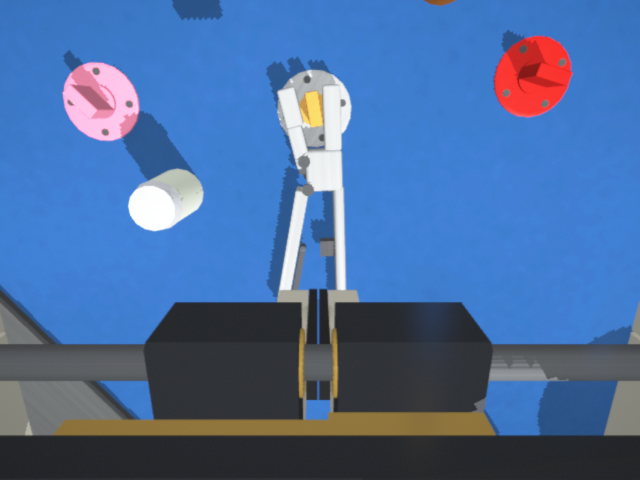

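View pics/w17c.png

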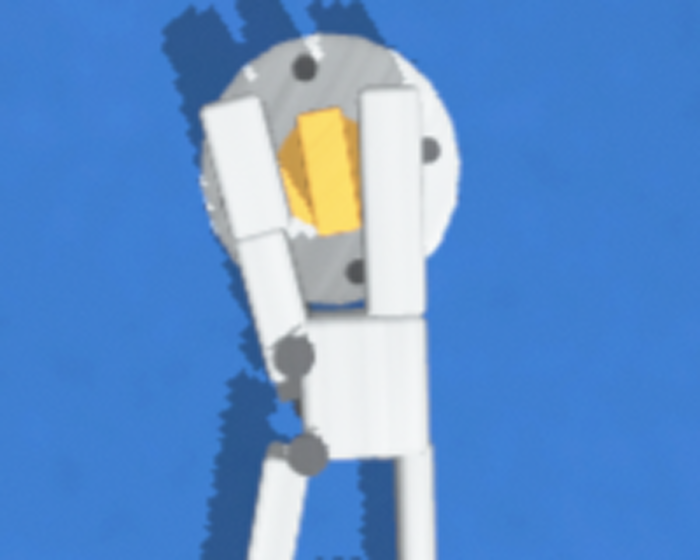

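View pics/w1c.png

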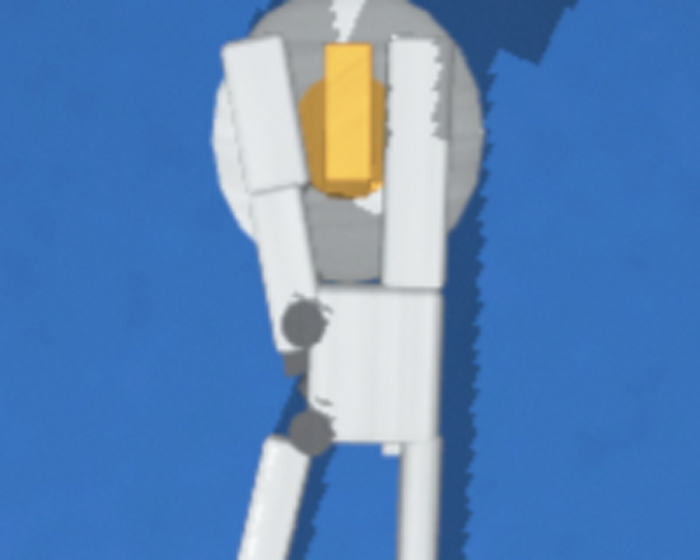

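Run:
```python
from wr import *
def A(k,pts,o):
    P=p2w(k,(np.array(pts)+.5)/3.5-.5+np.array(o),.034)[:,:2]; r=[]
    for i in (0,2):
        d=P[i]-P[i+1]; r.append(np.arctan2(d[1],d[0]))
    print(r,np.linalg.norm(P[0]-P[1]),np.linalg.norm(P[2]-P[3]),P.mean(0)); return np.mean(r)
k1=wframe(pickle.load(open("w1.pkl","rb"))); k2=wframe(pickle.load(open("w17.pkl","rb")))
a=A(k1,[[326,44],[326,180],[372,44],[372,180]],(220,0)); b=A(k2,[[298,115],[319,235],[340,109],[361,230]],(220,60)); print(a-b)
# line fits from masks of bright top face
for k,b0 in ((k1,(0,60)),(k2,(80,135))):
    im=k["img"].astype(int); m=(im[...,0]>215)&(im[...,1]>150)&(im[...,2]<140); m[:b0[0]]=0;m[b0[1]:]=0; m[:,:290]=0;m[:,340:]=0
    v,u=np.nonzero(m); P=p2w(k,np.c_[u,v],.034)[:,:2]; rc=cv2.minAreaRect((P*1e5).astype(np.float32)); C=np.cov(P.T); e,V=np.linalg.eigh(C); d=V[:,1]; x=np.arctan2(d[1],d[0]); x=x if x<0 else x-np.pi
    print(len(v),"PCA ang",x,rc, P.mean(0))
```

```text
[np.float64(-1.1833651854854603), np.float64(-1.1735249060048174)] 0.025437217777174455 0.025436790370545186 [ 0.5219028  -0.10482094]
[np.float64(-2.017818385231829), np.float64(-2.0104003733813616)] 0.02532509614044171 0.025513733714259967 [ 0.52207684 -0.10456767]
0.8356643335614566
500 PCA ang -1.1580253514237648 ((52063.5234375, -10400.6064453125), (1102.8017578125, 2690.702880859375), 22.400257110595703) [ 0.52209474 -0.10478431]
528 PCA ang -2.105135957638108 ((52442.0625, -10586.3623046875), (2541.81787109375, 1540.7252197265625), 64.43414306640625) [ 0.52306623 -0.10486753]
```

Run:
```python
from wr import *
f=pickle.load(open("w9.pkl","rb"));c=f["img"][0:60,270:370,::-1]; cv2.imwrite("pics/w9c.png",cv2.resize(c,None,fx=7,fy=7,interpolation=cv2.INTER_CUBIC))
f=pickle.load(open("w17.pkl","rb"));c=f["img"][75:145,270:370,::-1]; cv2.imwrite("pics/w17d.png",cv2.resize(c,None,fx=7,fy=7,interpolation=cv2.INTER_CUBIC))
f=pickle.load(open("w1.pkl","rb"));c=f["img"][0:70,270:370,::-1]; cv2.imwrite("pics/w1d.png",cv2.resize(c,None,fx=7,fy=7,interpolation=cv2.INTER_CUBIC))
```

```text
(no output)
```

View pics/w9c.png

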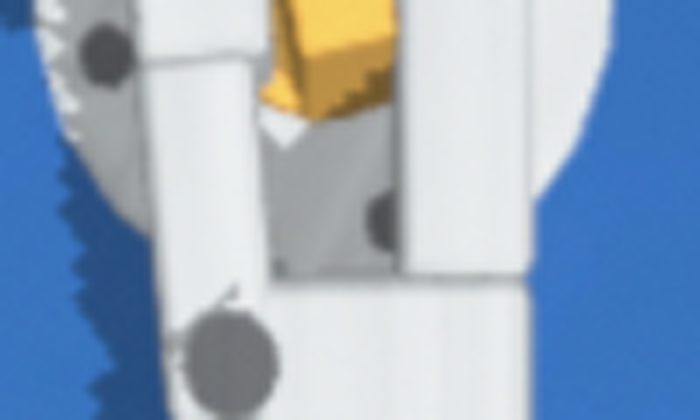

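View pics/w17d.png

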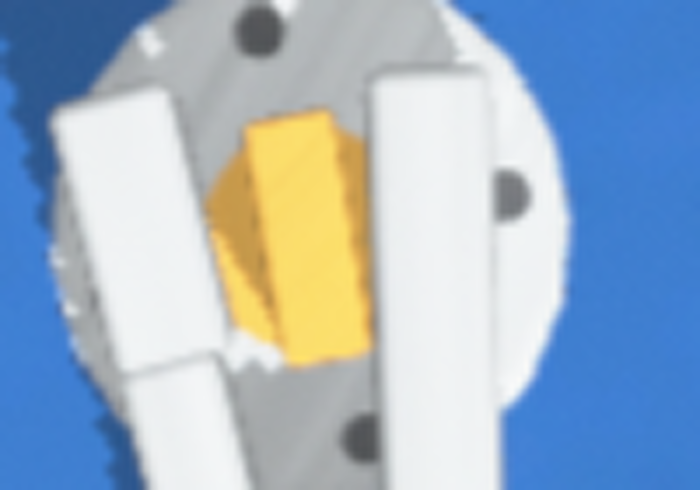

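View pics/w1d.png

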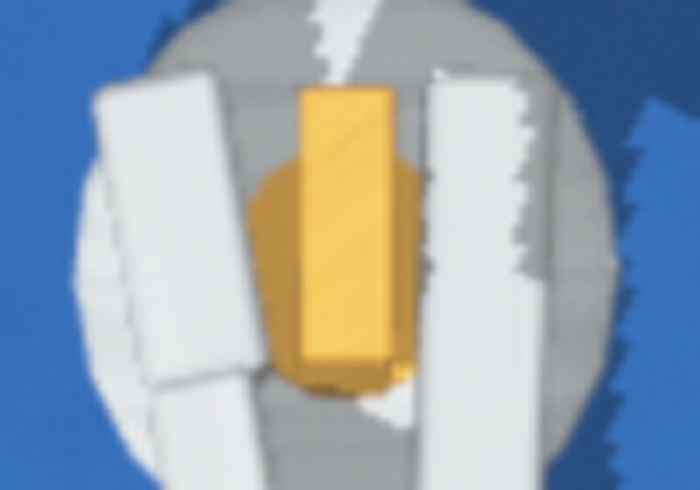

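Run:
```python
from wr import *
f=arm.grab_frame("scene"); cv2.imwrite("pics/scene9.png",f["img"][:,:,::-1])
print(arm.get_state()["t"],arm.get_state()["force"])
```

```text
17.65 [0.268545   0.42914333 0.12515288]
```

View pics/scene9.png

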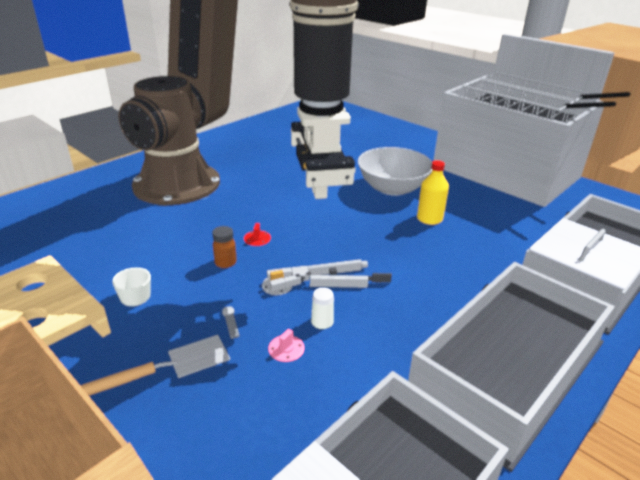

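Every bystander is at its starting pixels: shaker (322,308), mustard (432,195), bowl (393,172), spice (224,248), pot (132,287), old handle (230,320) and spatula (200,355). The pliers lie open and the gripper is clear above, so I'm handing in.

```bash
python3 -c "
from station import arm
print(arm.job_done())"
```

```text
the job is handed in; nothing more can be done
None
```

The valve is shut and the pliers lie open and loose round the spindle. I handed the job in at about 17.7 s of the 69 s allowed.

- **Locking:** I squeezed at grip_mid with a 22 N grip until the handles snapped over. The opening was 39 mm and the handles were parallel.
- **Turning:** I swung the pliers clockwise about the spindle until the tang stopped turning. The hand then went on about 0.07 rad and the sideways force rose from about 4.5 N to about 6 N. About 4 N of that was the ordinary turning load. I eased back and let go.
- **Release:** I pushed the lever tail with the closed fingers, at under 1 N measured. The pliers sprang open, and I lifted clear.

**Last checks:**
- **Bystanders:** everything else on the counter is where it started, as far as the final scene picture shows.
- **Valve angle:** two measurements disagreed slightly. The top camera read 0.89 rad of turn at the stop and 0.85 rad after the release. The close wrist view gave 0.84 rad, give or take about 0.02. A rough comparison with the wrist view before the release showed no turn back. With the start angle between 0 and 0.08 rad, this fits the 0.85 rad stop. I put the top-camera shift down to the jaws' shading.

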